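Clear the wiring trough, hook in its cover boards and clip them down

TASK

Take any hot-air nozzle left in the wiring trough out and put it down on the table, clear of the trough. Then close the trough with both cover boards: hook each board's tongue into the groove on the trough's far side at an angle, then lower it flat so that the boards lie side by side. When both boards are down, snap every blue spring clip on the table fully home over the round rail, mouth down, with the middle of at least one clip alongside each board so that its ear holds that board down. Leave the other things alone.

Things in the scene. Friction and masses are not known exactly. Their poses are not given: they have to be found in the camera images.
- trough: Grey open wiring trough fixed on the table, 155 (x) x 168 (y) x 43 mm high. Origin: centre of its underside; +x runs from its groove side (far from the robot) to its rail side (near it). In its frame, mm: inner width y=-66 to 66 (walls 36 high); ledges at height 28 bear the boards. A board home has its origin at x=-17 (3 mm play either way), height 28; two fit side by side in either order.
- groove (a point): Middle of the groove mouth at its floor (trough x=-63, height 28), axes as the trough's. The groove runs along the whole far side and opens to +x: flat floor from x=-75 (closed back) to x=-45, roofed from x=-75 to -63 by an aluminium lip, underside 9 mm and top 15 mm above the floor.
- stop (a point): Middle of the inner face of the low stop wall at the boards' edge opposite the groove (trough x=26, height 28); the wall is 3 mm thick, 8 mm high, along y; the ledge before it spans x=10 to 26.
- rail_mid (a point): Middle of the rail on its axis (trough x=50, y=0, height 30), axes as the trough's. Fixed white round tube, 20 mm diameter, along y, free between black end posts at y=-77 and 77 (tops at height 43).
- board_a: Plywood cover board, 80 (x) x 62 (y) x 10 mm, 0.12 kg, tongue along its -x edge. Origin: centre of the underside of the 80x62 part; z up. On top a dark grip rib along y at x=0: 12 mm wide (x), 46 long, from 10 to 36 mm above the underside. Tilted 10 to 15 degrees, tongue low, it enters the groove; once lowered flat it comes out only by tilting. Starts flat on the table.
- board_a_tongue (a point): Middle of that board's tongue end, underside (board x=-55, y=0, z=0). The tongue is 15 mm long, 5 mm thick, full width, flush with the underside; home, about 9 mm of it lie under the lip.
- board_b: Plywood cover board, 80 (x) x 62 (y) x 10 mm, 0.12 kg, tongue along its -x edge. Origin: centre of the underside of the 80x62 part; z up. On top a dark grip rib along y at x=0: 12 mm wide (x), 46 long, from 10 to 36 mm above the underside. Tilted 10 to 15 degrees, tongue low, it enters the groove; once lowered flat it comes out only by tilting. Starts flat on the table.
- board_b_tongue (a point): Middle of that board's tongue end, underside (board x=-55, y=0, z=0). The tongue is 15 mm long, 5 mm thick, full width, flush with the underside; home, about 9 mm of it lie under the lip.
- clip_a: Blue spring clip, 76 (x) x 26 (y) x 50 mm high, 0.06 kg, same either way round; may be absent. Origin: bore centre, 9.5 mm above its foot; bore along y, z up. Plate 10 to 15 mm above the origin, its ends (ears) at x=-38 and 38; grip tab on it 14 (x) x 24 (y), 15 to 41 mm above the origin. Stands mouth down. Pushed down 5 to 15 N it snaps: origin on the rail axis (14 mm above it before).
- clip_b: Blue spring clip, 76 (x) x 26 (y) x 50 mm high, 0.06 kg, same either way round; may be absent. Origin: bore centre, 9.5 mm above its foot; bore along y, z up. Plate 10 to 15 mm above the origin, its ends (ears) at x=-38 and 38; grip tab on it 14 (x) x 24 (y), 15 to 41 mm above the origin. Stands mouth down. Pushed down 5 to 15 N it snaps: origin on the rail axis (14 mm above it before).
- clip_c: Blue spring clip, 76 (x) x 26 (y) x 50 mm high, 0.06 kg, same either way round; may be absent. Origin: bore centre, 9.5 mm above its foot; bore along y, z up. Plate 10 to 15 mm above the origin, its ends (ears) at x=-38 and 38; grip tab on it 14 (x) x 24 (y), 15 to 41 mm above the origin. Stands mouth down. Pushed down 5 to 15 N it snaps: origin on the rail axis (14 mm above it before).
- nozzle_a: Grey metal hot-air nozzle left standing in the trough (on its inner floor, height 11), 25 mm diameter below, narrower above, 36 mm high, 0.03 kg; may be absent. Origin: centre of its foot. The inner floor is clear from trough x=-45 to 10 and y=-66 to 66. The table has room for it at the right and left of the trough, nearer than its far edge (world x below 0.55).
- nozzle_b: Grey metal hot-air nozzle left standing in the trough (on its inner floor, height 11), 25 mm diameter below, narrower above, 36 mm high, 0.03 kg; may be absent. Origin: centre of its foot. The inner floor is clear from trough x=-45 to 10 and y=-66 to 66. The table has room for it at the right and left of the trough, nearer than its far edge (world x below 0.55).
- bit_case: Bystander: flat black case, 38x85x14 mm; origin under its centre, on the table. Leave alone.
- tape_measure: Bystander: red tape measure, 62 mm high; origin under its centre, on the table. Leave alone.
- usb_adapter: Bystander: small black plug adapter, 34x52x26 mm; origin under its centre, on the table. Leave alone.
- red_cap: Bystander: red plastic cap, 40 mm wide, 58 high; origin under its centre, on the table. Leave alone.

How it is judged:
By the outcome, as a careful person would: the job done as asked, in the order asked, and still so for the second after the job is handed in, with the robot touching nothing.
Of nozzle_a, nozzle_b only 1 to 2 are there at a start; the rules pass over those that are not, and their reading is None.
Of clip_a, clip_b, clip_c only 2 to 3 are there at a start; the rules pass over those that are not, and their reading is None.
At some moment in a run one of board_a, board_b may be knocked a few centimetres aside while the robot is not near it.
It also fails if it takes over 210 s, if anything falls off the work surface, if the arm or the gripper's body presses on something with over 40 N, if the wrist force passes 120 N, or if a joint passes its speed limit or range.

ROBOT

A 6-joint arm with a two-finger parallel gripper is mounted at the origin on the work surface; the furniture and walls round the work are solid. World frame = base frame: x ahead of the robot, y to its left, z up, the work surface at z = 0. Lengths are in m, angles in rad, forces in N, time in s.
With the tool pointing down it reaches from about 0.4 to 0.825 m from the base axis. Payload 7 kg.
Tool frame: the origin (TCP) lies at the very end of the fingers, on their centre line; the grasp point (between the pads) lies 19 mm behind it; z points along the fingers, y is the direction in which the jaws open and shut (so a half turn about z gives the same grasp; the last joint's range is limited). The gripper opens to 88 mm and grips with 3 to 60 N. Pads are 19 mm wide; open, the fingers measure 130 mm over their backs; the gripper's body (78 mm by 193 mm) begins 47 mm behind the grasp point.
Start: joints at [-0.915, 0.359, 0.012, 0, -1.224, -0.288], TCP at [0.243, -0.63, 0.227] pointing down, gripper open.
Joint ranges: [-3.07, 3.07], [-1.43, 2.12], [-1.02, 1.25], [-3.03, 1.67], [-3.05, -0], [-3.03, 3.03]. Speed limits (rad/s): [2.39, 2.39, 3.01, 3.14, 3.14, 3.14].

INTERFACE

Orientations are given as [roll, pitch, yaw] about the fixed x, y, z axes, in that order (R = Rz(yaw) Ry(pitch) Rx(roll)).
In Python, from rig import manip gives the robot as it stands.
- The arm moves only by the tool move_arm, never from a script. Its argument "moves" is a list of rows, each an object with "travel": the shift along the tool's x, y, z in m, a list of three; "delta_rot": the turn, a rotation vector about the tool's x, y, z in rad, a list of three; "hand": the opening in per cent of the stroke, from 0 (shut) to 100 (fully open). A call has 1 to 10 rows; each row is the pose to reach, as a shift and turn from the pose commanded when the call began, along the tool's axes at that moment; what a row does not reach only later rows make up. A row lasts 1/8 s, in which the tool goes at most 62.5 mm and 10.7 degrees, less where a joint would pass 70% of its speed; a pose out of reach is approached as far as the arm can. A call with a gripper value outside its range is refused whole. The fingers move at their own pace and stop on an object; "grip_force" is the grip in N (left out, the last holds). Time passes only in rows, so rows that repeat a pose let the fingers close. It gives the time, the measured TCP pose, the force and the opening at its end, in the units of the state.
- manip.state(): the state, without advancing time (a new reading comes with each control period).
- manip.camera(name): name is "scene" or "top"; returns a dict with "image" (384x512x3 uint8, red, green, blue), "range_z" (384x512 float32, m along the optical axis (not along the pixel's ray), 0 where there is no reading), "camera_matrix" (3x3 intrinsics, pixels), "D" ([k1, k2, p1, p2, k3] as OpenCV has them; the pictures are not rectified), "rvec" (rotation vector, rad) and "tvec" (3), from world to camera coordinates, as OpenCV has them. Camera axes: x right, y down, z forward; pixel columns grow to the right and rows downward; lengths in m; the calibration is good to about 2 mm. A picture is of the moment at which its call begins.
- manip.job_done(): hands the job in, once; it reports no verdict.
The state is a dict: "t": time; "joints": joint angles; "joint_velocities": joint speeds; "joint_torque": joint torques, N m; "position": TCP position; "tool_rot": TCP orientation; "contact_force": force on the tool from outside, world axes, zero at the start; "ft_torque": the same for the moment, N m; "finger_gap": opening from 0.0 (shut) to 1.0 (fully open).
Only numpy, scipy, OpenCV 4.12 (cv2) and the standard library are available. Lean on these libraries where they do the work, as an engineer would, in place of code of your own. Each camera call takes 0.05 s, during which the arm holds its last target.

## Working session

There is one attempt and no reset: what is moved stays moved. The work goes in short steps, Python scripts to look and compute and a tool call to move; the robot and the scene stay as the last step left them, time stands still between calls to the robot, and variables do not carry over. Pictures are saved under pics/ and viewed, and the job is handed in when it is done.

Besides the shell and the picture viewer there is one more tool, called after "Call:" in YAML: its name, and indented under it one key for each argument. move_arm: Moves the arm, as the interface text tells. Its arguments: {"type":"object","properties":{"moves":{"type":"array","items":{"type":"object","properties":{"travel":{"type":"array","items":{"type":"number"}},"delta_rot":{"type":"array","items":{"type":"number"}},"hand":{"type":"number"}}}},"grip_force":{"type":"number"}},"required":["moves"]}

```bash
ls -la; mkdir -p pics; python3 - <<'E'
from rig import manip
import cv2
print(manip.state())
for n in ("scene","top"):
    c=manip.camera(n)
    cv2.imwrite(f"pics/{n}0.png",cv2.cvtColor(c["image"],cv2.COLOR_RGB2BGR))
    print(n,c["camera_matrix"],c["D"],c["rvec"],c["tvec"],c["range_z"].min(),c["range_z"].max())
E
```

```text
total 12
drwxr-xr-x  3 agent agent 4096 Dec  7 14:30 .
drwxr-xr-x 23 root  root  4096 Dec  7 14:30 ..
drwxr-xr-x  2 agent agent 4096 Dec  7 14:30 pics
{'t': 0.0, 'joints': array([-9.14922627e-01,  3.59378679e-01,  1.10697675e-02, -3.34956227e-04,
       -1.22407847e+00, -2.88087797e-01]), 'joint_velocities': array([-0.00146917, -0.00069625,  0.00086584, -0.00142725, -0.00068699,
        0.00052601]), 'joint_torque': array([ 3.63186173e-04, -5.82717276e+01,  2.93063056e+01,  6.99750915e+00,
        7.07254512e-03, -1.53140181e-04]), 'position': array([ 0.2424911 , -0.62942959,  0.22563547]), 'tool_rot': array([ 3.13997770e+00, -1.50185974e-04, -2.77392070e+00]), 'contact_force': array([-0.62126289, -0.51297016,  0.77993161]), 'ft_torque': array([-0.02985002, -0.01355658, -0.0444039 ]), 'finger_gap': 1.00068246506395}
scene [[377.93076817   0.         254.99049053]
 [  0.         377.93076817 192.82725561]
 [  0.           0.           1.        ]] [-0.123602  0.        0.        0.        0.      ] [ 1.12371225 -2.29708719  1.05929633] [0.34679757 0.26780419 0.75060285] 0.0 3.0646973
top [[425.33478764   0.         251.81401211]
 [  0.         425.33478764 186.71721098]
 [  0.           0.           1.        ]] [-0.06853537  0.          0.          0.          0.        ] [ 2.15589398 -2.19380683  0.09286843] [0.04990021 0.5223722  1.19424034] 0.0 2.0954401
```

View pics/scene0.png

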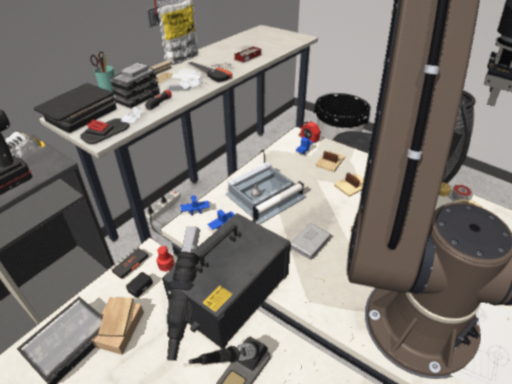

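View pics/top0.png

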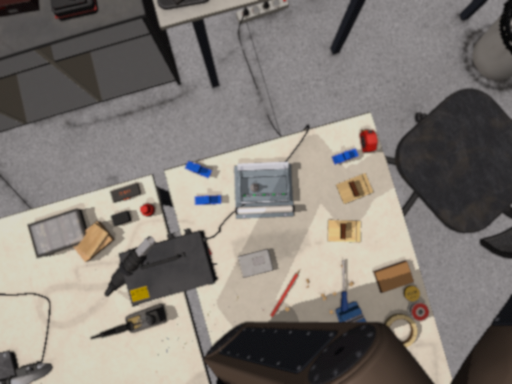

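```bash
cat > h.py <<'E'
import numpy as np, cv2
from rig import manip
from scipy.spatial.transform import Rotation as Ro
def cam(n):
    c=manip.camera(n); c["bgr"]=cv2.cvtColor(c["image"],cv2.COLOR_RGB2BGR)
    c["R"]=cv2.Rodrigues(np.array(c["rvec"],float))[0]; c["t"]=np.array(c["tvec"],float).ravel()
    c["C"]=-c["R"].T@c["t"]; return c
def rays(c,uv):
    p=cv2.undistortPoints(np.array(uv,float).reshape(-1,1,2),c["camera_matrix"],np.array(c["D"],float)).reshape(-1,2)
    return np.c_[p,np.ones(len(p))]
def plane(c,uv,z):
    d=rays(c,uv)@c["R"]   # world dirs
    s=(z-c["C"][2])/d[:,2]
    return c["C"]+d*s[:,None]
def cloud(c):
    h,w=c["range_z"].shape
    u,v=np.meshgrid(np.arange(w),np.arange(h))
    d=rays(c,np.c_[u.ravel(),v.ravel()])*c["range_z"].reshape(-1,1)
    return ((d-c["t"])@c["R"]).reshape(h,w,3)
def proj(c,P):
    return cv2.projectPoints(np.array(P,float).reshape(-1,3),np.array(c["rvec"],float),np.array(c["tvec"],float),c["camera_matrix"],np.array(c["D"],float))[0].reshape(-1,2)
def crop(c,x0,y0,x1,y1,k,name):
    im=cv2.resize(c["bgr"][y0:y1,x0:x1],None,fx=k,fy=k,interpolation=cv2.INTER_CUBIC); cv2.imwrite("pics/"+name,im)
def ortho(c,name,x0=0.45,x1=0.75,y0=-0.35,y1=0.35,res=0.001,z=0.0):
    # rectified world-plane view at height z: up=+x, left=+y, 1px=res
    X=np.arange(x1,x0,-res);Y=np.arange(y1,y0,-res)
    g=np.stack(np.meshgrid(X,Y,indexing='ij'),-1); P=np.c_[g.reshape(-1,2),np.full(g.size//2,z)]
    uv=proj(c,P).reshape(g.shape).astype(np.float32)
    im=cv2.remap(c["bgr"],uv[...,0],uv[...,1],cv2.INTER_CUBIC)
    cv2.imwrite("pics/"+name,im); return im
E
python3 - <<'E'
from h import *
c=cam("top"); P=cloud(c)
print("C",c["C"],cam("scene")["C"])
crop(c,170,110,430,260,3,"topc0.png")
s=cam("scene"); crop(s,160,110,380,260,3.6,"scenec0.png")
np.set_printoptions(precision=3,suppress=True)
for uv in [(265,187),(250,190),(345,230),(355,187),(345,156),(198,168),(207,199),(368,140),(300,230),(148,210),(126,190),(122,218)]:
    print(uv,P[uv[1],uv[0]])
E
```

```text
C [0.41590832 0.03825379 1.23577088] [-0.10326042  0.51633815  0.69146545]
(265, 187) [0.523 0.003 0.011]
(250, 190) [0.515 0.046 0.013]
(345, 230) [ 0.395 -0.22   0.035]
(355, 187) [ 0.516 -0.253  0.034]
(345, 156) [ 0.604 -0.225  0.047]
(198, 168) [0.576 0.191 0.05 ]
(207, 199) [0.488 0.166 0.051]
(368, 140) [ 0.645 -0.286  0.068]
(300, 230) [ 0.397 -0.096  0.002]
(148, 210) [0.46  0.332 0.053]
(126, 190) [0.521 0.406 0.015]
(122, 218) [0.44  0.412 0.03 ]
```

View pics/topc0.png

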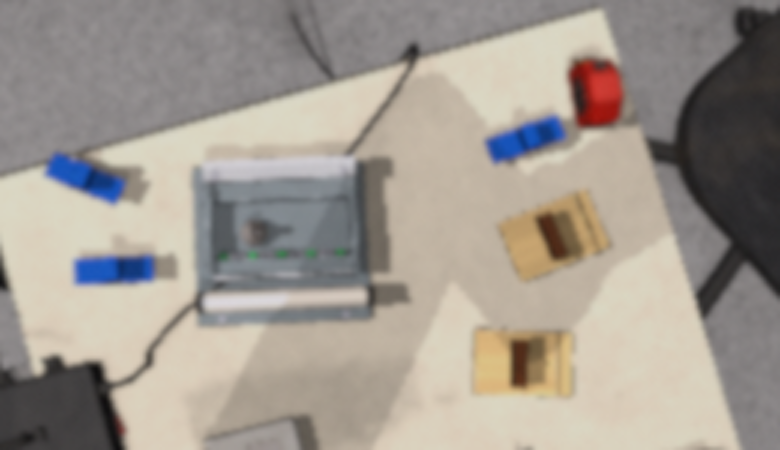

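View pics/scenec0.png

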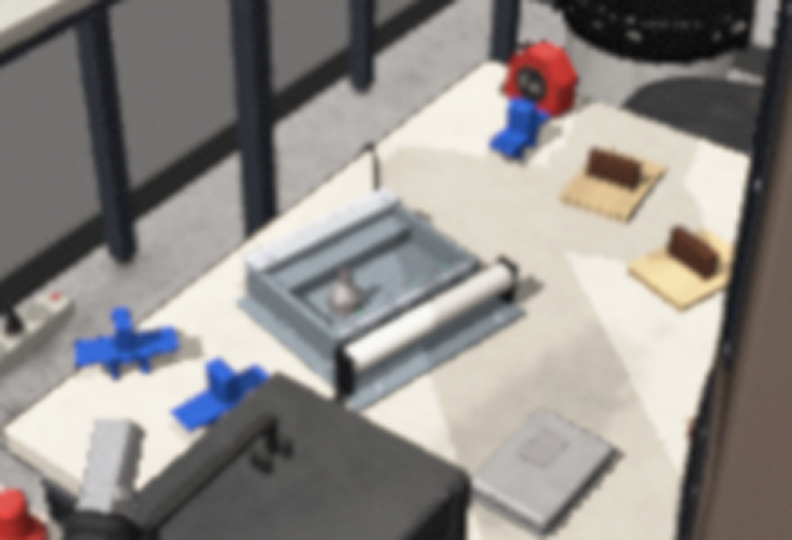

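```bash
python3 - <<'E'
from h import *
np.set_printoptions(precision=4,suppress=True)
c=cam("top"); s=cam("scene")
hsvm=lambda c:cv2.inRange(cv2.cvtColor(c["bgr"],cv2.COLOR_BGR2HSV),(100,120,60),(130,255,255))
for k,cc in (("top",c),("scene",s)):
    P=cloud(cc); m=hsvm(cc)
    n,l,st,ce=cv2.connectedComponentsWithStats(m)
    for i in range(1,n):
        if st[i,4]<15: continue
        p=P[l==i]; tab=p[p[:,2]>0.04]; pl=p[(p[:,2]>0.016)&(p[:,2]<0.03)]
        print(k,i,st[i],ce[i],"tab",len(tab),tab.mean(0) if len(tab) else None)
        d=p[:,:2]-p[:,:2].mean(0); w,v=np.linalg.eigh(d.T@d); print("  ax",np.degrees(np.arctan2(v[1,1],v[0,1])),"all",p.mean(0),"zrange",np.percentile(p[:,2],[2,25,50,75,98]), "plate",len(pl), pl.mean(0))
P=cloud(c)
# height map print of trough in ortho
im=ortho(c,"orth0.png",0.42,0.68,-0.12,0.14,0.0005,0.03)
print(im.shape)
# board/rib points
m=cv2.inRange(cv2.cvtColor(c["bgr"],cv2.COLOR_BGR2HSV),(8,60,30),(28,255,255))
n,l,st,ce=cv2.connectedComponentsWithStats(m)
for i in range(1,n):
    if st[i,4]<40: continue
    p=P[l==i]; print(st[i],ce[i],p.mean(0),np.percentile(p[:,2],[5,25,50,75,95]))
E
```

```text
top 1 [333 149  25  14 190] [344.8947 155.8737] tab 44 [ 0.5984 -0.2167  0.1032]
  ax 121.3231836289706 all [ 0.6049 -0.2254  0.0426] zrange [0.0196 0.0228 0.0245 0.0355 0.0543] plate 139 [ 0.607  -0.2282  0.0237]
top 2 [186 162  25  15 196] [198.0306 168.7908] tab 43 [0.5767 0.1959 0.0495]
  ax 66.80078014919899 all [0.5768 0.1938 0.0297] zrange [0.0193 0.023  0.0247 0.0292 0.0528] plate 148 [0.5768 0.1934 0.0238]
top 3 [195 196  26   8 188] [207.8351 199.5266] tab 43 [0.4855 0.1656 0.0776]
  ax 84.82305141126284 all [0.4878 0.1659 0.0364] zrange [0.0193 0.0228 0.0248 0.0341 0.0539] plate 140 [0.4885 0.1661 0.0238]
top 4 [337 292  24  29 281] [347.0676 309.3238] tab 128 [ 0.165  -0.2223  0.0532]
  ax 143.187601405642 all [ 0.1743 -0.219   0.0334] zrange [0.0093 0.0167 0.0235 0.0532 0.0571] plate 88 [ 0.1866 -0.2151  0.02  ]
scene 1 [297 137  15  16 130] [303.9769 144.8538] tab 31 [ 0.6025 -0.2278  0.0468]
  ax 118.19212774779457 all [ 0.6025 -0.2261  0.0299] zrange [0.0084 0.0232 0.0258 0.0388 0.0499] plate 71 [ 0.6    -0.2219  0.0241]
scene 2 [181 196  28  18 234] [194.265  205.602
[... 735 characters left out ...]
[0.3755 0.4928 0.0374] [0.0086 0.0304 0.0376 0.0401 0.0428]
[ 374  261   47   41 1095] [397.7078 280.1123] [ 0.2504 -0.3672  0.0274] [0.0023 0.0204 0.0256 0.0277 0.0301]
[129 285  22  18 286] [139.3357 293.486 ] [0.2429 0.3345 0.1331] [0.1182 0.1201 0.1215 0.1227 0.125 ]
[ 326  313  106   71 3302] [386.6384 359.0557] [ 0.2571 -0.1243  0.7149] [0.0214 0.7912 0.8068 0.8144 0.8197]
[127 315  14  14 129] [134.6977 321.1395] [0.1521 0.373  0.0401] [0.0025 0.0069 0.009  0.0718 0.1002]
[ 204  323  158   61 2688] [265.8497 358.6172] [0.1984 0.0319 0.5302] [0.2568 0.4077 0.5538 0.6605 0.7259]
[ 467  326   45   58 2127] [492.3733 357.7569] [ 0.2518 -0.2436  0.7302] [0.6925 0.7136 0.7305 0.7445 0.7566]
```

View pics/orth0.png

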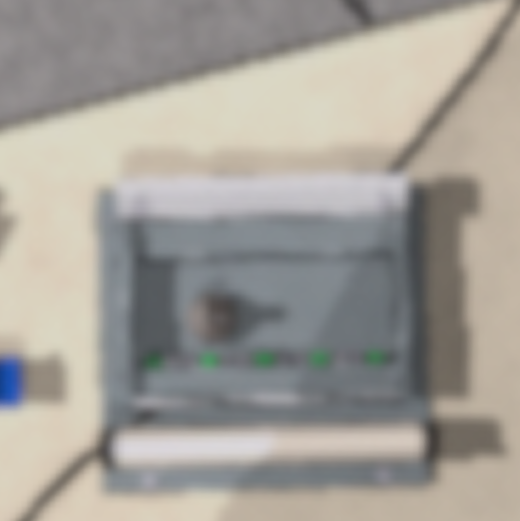

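```bash
python3 - <<'E'
from h import *
np.set_printoptions(precision=4,suppress=True)
c=cam("top"); s=cam("scene")
P=cloud(c); 
X,Y,Z=P[...,0],P[...,1],P[...,2]
hsv=cv2.cvtColor(c["bgr"],cv2.COLOR_BGR2HSV)
# rail
reg=(X>0.44)&(X<0.475)&(abs(Y-0.005)<0.1)&(Z>0.026)&(Z<0.05)
white=(hsv[...,1]<45)&(hsv[...,2]>175)
r=P[reg&white]; print("rail n",len(r),r.mean(0),r.min(0),r.max(0), np.polyfit(r[:,1],r[:,0],1))
w=(white&(X>0.44)&(X<0.475)&(abs(Y-0.005)<0.1)).astype(np.uint8)
ys,xs=np.nonzero(w); pp=plane(c,np.c_[xs,ys],0.033); rr=cv2.minAreaRect((pp[:,:2]*1000).astype(np.float32)); print("rail rect mm",rr)
# per-column edges
f=np.polyfit(pp[:,1],pp[:,0],1); print("rail line",f)
# lip
reg=white&(X>0.565)&(X<0.60)&(abs(Y-0.005)<0.1)
l=P[reg]; print("lip",len(l),l.mean(0),np.percentile(l[:,2],[5,50,95]))
ys,xs=np.nonzero(reg); pp=plane(c,np.c_[xs,ys],0.043); print("lip rect",cv2.minAreaRect((pp[:,:2]*1000).astype(np.float32)), np.polyfit(pp[:,1],pp[:,0],1))
# green LEDs
g=cv2.inRange(hsv,(45,80,40),(85,255,255)); n,l_,st,ce=cv2.connectedComponentsWithStats(g)
for i in range(1,n):
    q=plane(c,[ce[i]],0.028)[0]
    if 0.4<q[0]<0.6 and abs(q[1])<.1: print("led",q,P[int(ce[i][1]),int(ce[i][0])])
# heights in trough grid
ok=(X>0.49)&(X<0.57)&(abs(Y-0.005)<0.075)
b=np.round(Z*1000).astype(int)
v,u=np.nonzero(ok)
for row in range(v.min(),v.max()+1): print(row,' '.join(f"{b[row,k]:3d}" if ok[row,k] else "  ." for k in range(u.min(),u.max()+1)))
print(u.min())
E
```

```text
rail n 265 [0.4572 0.0115 0.0383] [ 0.448  -0.0687  0.0301] [0.4656 0.0809 0.0464] [-0.0335  0.4576]
rail rect mm ((454.2413330078125, 4.72052001953125), (192.20590209960938, 31.072603225708008), 89.03025817871094)
rail line [0.0014 0.4568]
lip 430 [0.584  0.0231 0.0319] [-0.0025  0.0415  0.0457]
lip rect ((577.6127319335938, 12.276863098144531), (31.572521209716797, 179.0404815673828), 0.4235282242298126) [-0.0268  0.5831]
led [ 0.5018 -0.0201  0.028 ] [ 0.504  -0.0194  0.0242]
led [ 0.5011 -0.0476  0.028 ] [ 0.5038 -0.0483  0.0198]
led [0.4995 0.0648 0.028 ] [0.5    0.0664 0.0216]
led [0.5004 0.0364 0.028 ] [0.5021 0.0378 0.0243]
led [0.4999 0.0079 0.028 ] [0.5016 0.0092 0.0249]
170  41   .  43   .   .  40   .   .   .   .   .   .   .   .   .   .   .   .   .   .   .   .   .   .   .  30   .   .   .  29   .  28  29  32   .  28  29  27  28  31  29  27   .  29  25  32  28  27  35  35   .   .   .
171  37  32  25  25  23  28  23  27  25  29  28  28  33  30  23  27  24  25  28  27  24  29  27  27  28  27  30  25  27  27  28  28  23  29  30  30  30  28  29  24  29  30  28  26  24  29  32  2
[... 5157 characters left out ...]
  27  24  23  25  28  29  31  25  36  34   5   5
196   .  34  37  10  28  25  25  32  27  31  23  30  30  22  26  26  24  29  27  29  29  27  23  27  24  26  26  23  28  26  27  29  25  29  27  20  28  28  29  29  28  29  25  29  30  29  26  29  28  36  33   2   7
197   .  41  32  27  25  27  27  27  29  23  26  27  24  28  26  30  26  29  24  26  28  26  26  24  28  27  27  28  27  25  25  30  28  24  27  26  26  27  28  28  31  29  22  27  29  26  31  30  24  36  37  32   6
198   .  32  38  26  25  26  24  27  25  30  28  29  25  29  28  23  26  30  24  32  28   .  28  27  27  23  25   .  22   .   .   .   .   .   .   .   .   .   .   .   .   .   .   .   .   .   .   .   .   .   .   .   .
238
```

```bash
cat > tr.py <<'E'
from h import *
np.set_printoptions(precision=4,suppress=True)
from scipy.ndimage import gaussian_filter1d as gf
c=cam("top")
def og(z,x0,x1,y0,y1,r=0.0005):
    im=ortho(c,"tmp.png",x0,x1,y0,y1,r,z); return im.astype(float)
def edges(col,sg=2):
    g=gf(col,sg,order=1); return g
# rail: z=0.03
x0,x1,y0,y1=0.43,0.485,-0.055,0.065
im=og(0.03,x0,x1,y0,y1); m=im.min(2)
ctr=[];ys=[]
up=[];dn=[]
for j in range(0,m.shape[1],4):
    g=edges(m[:,j]); a=np.argmax(g); b=np.argmin(g)
    if b>a and 30<b-a<50:
        up.append(x1-a*.0005); dn.append(x1-b*.0005); ys.append(y1-j*.0005)
up,dn,ys=map(np.array,(up,dn,ys)); ce=(up+dn)/2
p=np.polyfit(ys,ce,1); print("rail n",len(ys),"fit",p,"res",np.std(ce-np.polyval(p,ys)),"dia",np.mean(up-dn))
# rail ends (white->black post): along line
x0,x1,y0,y1=0.452,0.462,-0.1,0.11
m=og(0.035,x0,x1,y0,y1).min(2).mean(0); g=edges(m); a=np.argmax(g[:200]); b=np.argmin(g[220:])+220
print("rail ends y",y1-a*.0005,y1-b*.0005,"mid",y1-(a+b)/2*.0005,"len",(b-a)*.0005)
# lip near & far edges z=.043
x0,x1,y0,y1=0.545,0.615,-0.05,0.06
m=og(0.043,x0,x1,y0,y1).min(2); E=[]
for j in range(0,m.shape[1],4):
    g=edges(m[:,j]); b=np.argmin(g); E.append((y1-j*.0005,x1-b*.0005))
E=np.array(E); p2=np.polyfit(E[:,0],E[:,1],1); md=np.abs(E[:,1]-np.median(E[:,1]))<.006; p2=np.polyfit(E[md,0],E[md,1],1); print("lip near edge",p2,md.sum(),len(md))
crop(c,225,155,305,225,9,"trz.png")
E
python3 tr.py
```

```text
Traceback (most recent call last):
  File "tr.py", line 19, in <module>
    p=np.polyfit(ys,ce,1); print("rail n",len(ys),"fit",p,"res",np.std(ce-np.polyval(p,ys)),"dia",np.mean(up-dn))
TypeError: expected non-empty vector for x
```

```bash
sed -i 's/x0,x1,y0,y1=0.43,0.485,-0.055,0.065/x0,x1,y0,y1=0.440,0.476,-0.055,0.065/; s/if b>a and 30<b-a<50/if b>a and 26<b-a<52/; s/m=im.min(2)$/m=im.mean(2); print(m[:,100].astype(int)[::3])/' tr.py; python3 tr.py
```

```text
[116 115 118 118 122 129 143 160 181 195 207 213 216 216 213 209 197 183
 164 147 134 127 123 123]
rail n 59 fit [-0.0283  0.4583] res 0.00042681046267256456 dia 0.015161016949152555
rail ends y 0.08399999999999999 -0.072 mid 0.0059999999999999915 len 0.156
lip near edge [-0.0222  0.571 ] 55 55
```

View pics/trz.png

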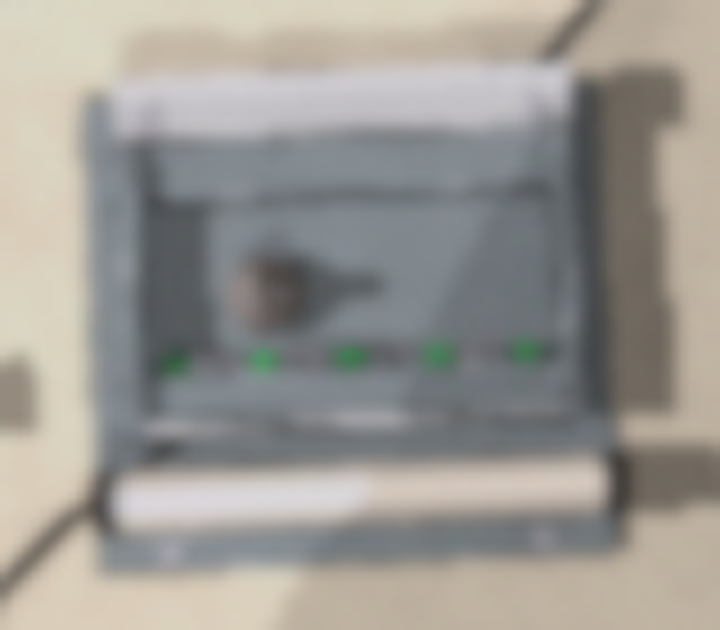

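```bash
cat >> h.py <<'E'
A=0.029; O=np.array([0.5081,0.0075]); XA=np.array([-np.cos(A),-np.sin(A)]); YA=np.array([np.sin(A),-np.cos(A)])
def t2w(x,y): return O+XA*x/1000+YA*y/1000
def w2t(p): d=(np.array(p)[...,:2]-O)*1000; return np.stack([d@XA,d@YA],-1)
def step(pos,yaw=None,roll=np.pi,pitch=0.0,s=None):
    """travel and delta_rot from measured state to target pose (R=RzRyRx)"""
    s=s or manip.state(); R0=Ro.from_euler("xyz",s["tool_rot"]); R1=R0 if yaw is None else Ro.from_euler("xyz",[roll,pitch,yaw])
    print("t",round(s["t"],2),"pos",np.round(s["position"],4),"rot",np.round(s["tool_rot"],3),"F",np.round(s["contact_force"],1),"gap",round(s["finger_gap"],3))
    print(" travel",np.round(R0.inv().apply(np.array(pos)-s["position"]),4),"delta_rot",np.round((R0.inv()*R1).as_rotvec(),4))
def tip(x,y): return np.linalg.norm([x,y])
E
python3 - <<'E'
from h import *
np.set_printoptions(precision=4,suppress=True)
c=cam("top"); s=cam("scene")
for z in (0.012,0.03,0.045): print(z,plane(c,[(254,187)],z),w2t(plane(c,[(254,187)],z)))
for n,cc in (("top",c),("scene",s)):
    P=cloud(cc); T=w2t(P); Z=P[...,2]
    m=(T[...,0]>-42)&(T[...,0]<5)&(abs(T[...,1])<60)&(Z>0.019)&(Z<0.055)
    q=P[m]; print(n,m.sum(),q.mean(0),w2t(q.mean(0)),w2t(q).min(0),w2t(q).max(0),q[:,2].max())
    hi=P[m&(Z>0.036)]; print("  hi",len(hi),hi.mean(0),w2t(hi.mean(0)))
crop(s,225,150,310,225,9,"scn1.png")
E
```

```text
0.012 [[0.5232 0.0345 0.012 ]] [[-15.8934 -26.5622]]
0.03 [[0.5216 0.0346 0.03  ]] [[-14.3173 -26.663 ]]
0.045 [[0.5203 0.0346 0.045 ]] [[-13.0039 -26.747 ]]
top 67 [0.5194 0.0334 0.0277] [-12.0589 -25.5227] [-26.326  -59.0087] [ 4.957  32.6254] 0.04976416826580629
  hi 4 [0.5221 0.0353 0.0413] [-14.7536 -27.372 ]
scene 72 [0.5181 0.037  0.0309] [-10.8641 -29.2052] [-23.8671 -55.2243] [ 4.219  -9.7818] 0.048369519118703304
  hi 16 [0.5216 0.034  0.0427] [-14.28   -26.0882]
```

View pics/scn1.png

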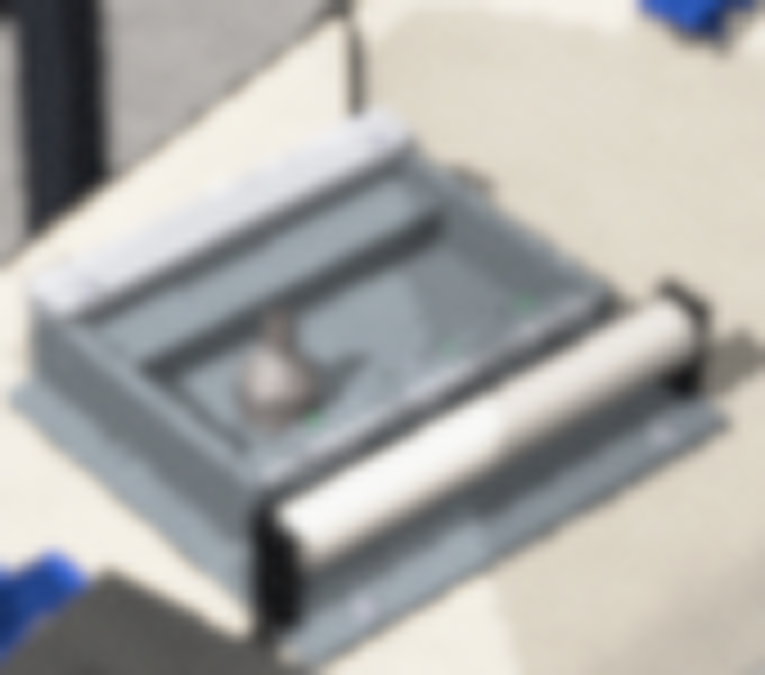

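```bash
python3 - <<'E'
from h import *
step([*t2w(-15,-25),0.12],-np.pi+0.029)
E
```

```text
t 0.65 pos [ 0.2427 -0.6298  0.2266] rot [-3.142  0.    -2.774] F [ 0.  -0.2  0.6] gap 1.0
 travel [-0.4993  0.5179  0.1066] delta_rot [-0.      0.      0.3388]
```

Call:
move_arm:
  moves:
    - {"travel": [-0.04, 0.042, 0], "hand": 36}
    - {"travel": [-0.082, 0.085, 0], "hand": 36}
    - {"travel": [-0.125, 0.13, 0], "delta_rot": [0, 0, 0.05], "hand": 36}
    - {"travel": [-0.167, 0.173, 0], "delta_rot": [0, 0, 0.15], "hand": 36}
    - {"travel": [-0.21, 0.217, 0.0], "delta_rot": [0, 0, 0.25], "hand": 36}
    - {"travel": [-0.25, 0.26, 0.0], "delta_rot": [0, 0, 0.339], "hand": 36}
    - {"travel": [-0.293, 0.304, 0.01], "delta_rot": [0, 0, 0.339], "hand": 36}
    - {"travel": [-0.336, 0.348, 0.02], "delta_rot": [0, 0, 0.339], "hand": 36}
    - {"travel": [-0.378, 0.392, 0.03], "delta_rot": [0, 0, 0.339], "hand": 36}
    - {"travel": [-0.42, 0.436, 0.04], "delta_rot": [0, 0, 0.339], "hand": 36}
  grip_force: 15

```text
invalid input
```

```bash
python3 - <<'E'
from h import *
step([*t2w(-15,-25),0.12],-np.pi+0.029)
E
```

```text
t 0.65 pos [ 0.2427 -0.6298  0.2266] rot [-3.142  0.    -2.774] F [ 0.  -0.2  0.6] gap 1.0
 travel [-0.4993  0.5179  0.1066] delta_rot [-0.      0.      0.3388]
```

Call:
move_arm:
  moves:
    - {"travel": [-0.04, 0.042, 0.0], "delta_rot": [0, 0, 0], "hand": 36}
    - {"travel": [-0.082, 0.085, 0], "delta_rot": [0, 0, 0], "hand": 36}
    - {"travel": [-0.125, 0.13, 0], "delta_rot": [0, 0, 0.05], "hand": 36}
    - {"travel": [-0.167, 0.173, 0], "delta_rot": [0, 0, 0.15], "hand": 36}
    - {"travel": [-0.21, 0.217, 0.0], "delta_rot": [0, 0, 0.25], "hand": 36}
    - {"travel": [-0.25, 0.26, 0.0], "delta_rot": [0, 0, 0.339], "hand": 36}
    - {"travel": [-0.293, 0.304, 0.01], "delta_rot": [0, 0, 0.339], "hand": 36}
    - {"travel": [-0.336, 0.348, 0.02], "delta_rot": [0, 0, 0.339], "hand": 36}
    - {"travel": [-0.378, 0.392, 0.03], "delta_rot": [0, 0, 0.339], "hand": 36}
    - {"travel": [-0.42, 0.436, 0.04], "delta_rot": [0, 0, 0.339], "hand": 36}
  grip_force: 15

```text
t: 1.9
position: [0.4785, -0.0699, 0.1869]
tool_rot: [3.141, 0.001, -3.112]
contact_force: [1.9, 0.5, 0.2]
finger_gap: 0.358
```

```bash
python3 - <<'E'
from h import *
step([*t2w(-15,-25),0.12],-np.pi+0.029)
E
```

```text
t 1.9 pos [ 0.4785 -0.0699  0.1869] rot [ 3.141e+00  1.000e-03 -3.112e+00] F [1.9 0.5 0.2] gap 0.358
 travel [-0.0468  0.1015  0.0669] delta_rot [0.0002 0.0015 0.0002]
```

Call:
move_arm:
  moves:
    - {"travel": [-0.024, 0.05, 0.03], "delta_rot": [0, 0, 0], "hand": 36}
    - {"travel": [-0.047, 0.1, 0.06], "delta_rot": [0, 0, 0], "hand": 36}
    - {"travel": [-0.047, 0.1015, 0.067], "delta_rot": [0, 0, 0], "hand": 36}
    - {"travel": [-0.047, 0.1015, 0.067], "delta_rot": [0, 0, 0], "hand": 36}

```text
t: 2.4
position: [0.5214, 0.0309, 0.119]
tool_rot: [-3.141, -0.002, -3.112]
contact_force: [0.0, 0.0, 0.6]
finger_gap: 0.362
```

```bash
python3 - <<'E'
from h import *
c=cam("top"); s=cam("scene")
crop(c,210,140,320,230,7,"n_top.png");crop(s,210,100,330,225,6,"n_sc.png")
step([*t2w(-15,-25),0.016],-np.pi+0.029)
E
```

```text
t 2.5 pos [0.5219 0.0302 0.1202] rot [ 3.141e+00  1.000e-03 -3.113e+00] F [-0.3  0.4 -0.7] gap 0.362
 travel [-0.0005  0.0027  0.1042] delta_rot [ 0.0001  0.0007 -0.0007]
```

View pics/n_sc.png

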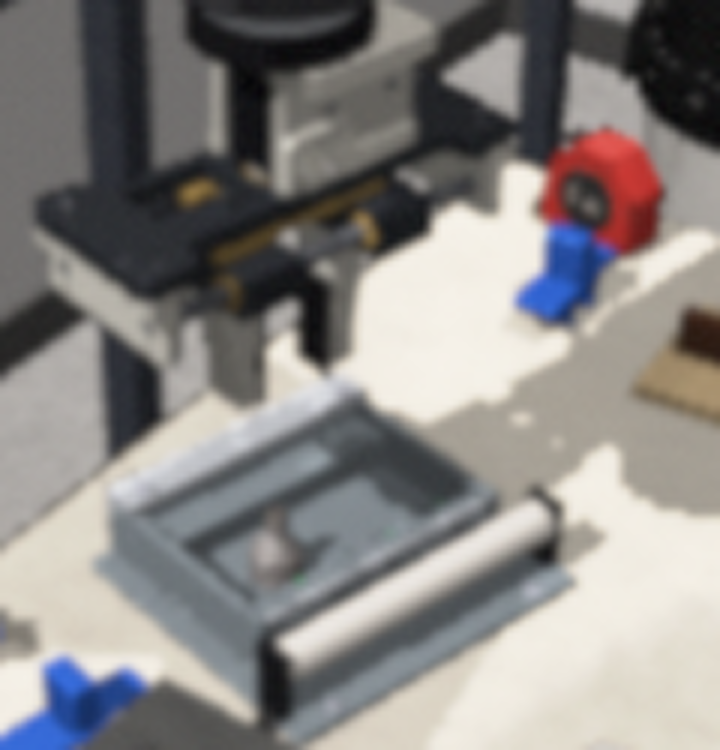

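```bash
python3 - <<'E'
from h import *
s=cam("scene")
print(proj(s,[[0.522,0.0305,0.12],[0.522,0.0305+0.0265,0.12],[0.522,0.0305-0.0265,0.12]]))
E
```

```text
[[255.95832583 162.53162029]
 [247.74070282 166.29325413]
 [263.96699035 158.86971276]]
```

Call:
move_arm:
  moves:
    - {"travel": [0, 0.002, 0.045], "delta_rot": [0, 0, 0], "hand": 36}
    - {"travel": [0, 0.002, 0.06], "delta_rot": [0, 0, 0], "hand": 36}
    - {"travel": [0, 0.002, 0.075], "delta_rot": [0, 0, 0], "hand": 36}
    - {"travel": [0, 0.002, 0.08], "delta_rot": [0, 0, 0], "hand": 36}
    - {"travel": [0, 0.002, 0.08], "delta_rot": [0, 0, 0], "hand": 36}

```text
t: 3.18
position: [0.5221, 0.0328, 0.0398]
tool_rot: [-3.142, 0.0, -3.113]
contact_force: [-0.7, -0.9, 0.1]
finger_gap: 0.356
```

```bash
python3 - <<'E'
from h import *
s=cam("scene")
crop(s,210,100,330,225,6,"n_sc2.png")
step([*t2w(-15,-25),0.016],-np.pi+0.029)
E
```

```text
t 3.23 pos [0.5223 0.0329 0.0401] rot [ 3.141e+00  1.000e-03 -3.113e+00] F [0.2 0.5 0.7] gap 0.356
 travel [-0.0001 -0.      0.0241] delta_rot [0.0001 0.0007 0.    ]
```

View pics/n_sc2.png

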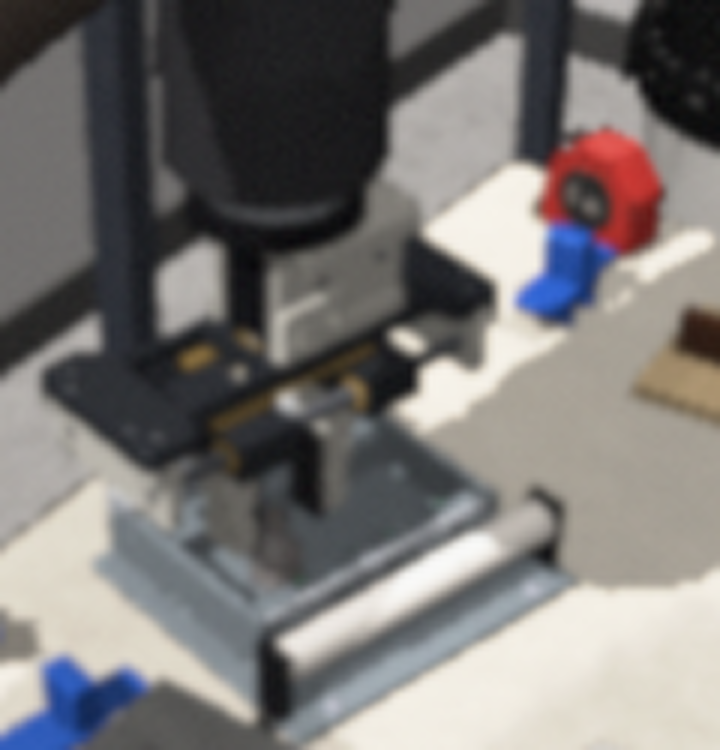

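Call:
move_arm:
  moves:
    - {"travel": [0, 0, 0.012], "delta_rot": [0, 0, 0], "hand": 36}
    - {"travel": [0, 0, 0.018], "delta_rot": [0, 0, 0], "hand": 36}
    - {"travel": [0, 0, 0.024], "delta_rot": [0, 0, 0], "hand": 36}
    - {"travel": [0, 0, 0.024], "delta_rot": [0, 0, 0], "hand": 36}

```text
t: 3.72
position: [0.5214, 0.0326, 0.0149]
tool_rot: [-3.141, -0.001, -3.113]
contact_force: [-0.3, 0.5, 0.6]
finger_gap: 0.359
```

Call:
move_arm:
  moves:
    - {"travel": [0, 0, 0], "delta_rot": [0, 0, 0], "hand": 10}
    - {"travel": [0, 0, 0], "delta_rot": [0, 0, 0], "hand": 0}
    - {"travel": [0, 0, 0], "delta_rot": [0, 0, 0], "hand": 0}
    - {"travel": [0, 0, 0], "delta_rot": [0, 0, 0], "hand": 0}
  grip_force: 15

```text
t: 4.22
position: [0.5219, 0.0329, 0.0157]
tool_rot: [3.142, 0.0, -3.113]
contact_force: [-0.8, -0.3, -0.9]
finger_gap: 0.273
```

Call:
move_arm:
  moves:
    - {"travel": [0, 0, -0.03], "delta_rot": [0, 0, 0], "hand": 0}
    - {"travel": [0, 0, -0.06], "delta_rot": [0, 0, 0], "hand": 0}
    - {"travel": [0, -0.01, -0.09], "delta_rot": [0, 0, 0], "hand": 0}
    - {"travel": [0.02, -0.05, -0.09], "delta_rot": [0, 0, 0], "hand": 0}
    - {"travel": [0.042, -0.1, -0.09], "delta_rot": [0, 0, 0], "hand": 0}
    - {"travel": [0.066, -0.151, -0.085], "delta_rot": [0, 0, 0], "hand": 0}
    - {"travel": [0.066, -0.151, -0.045], "delta_rot": [0, 0, 0], "hand": 0}
    - {"travel": [0.066, -0.151, -0.01], "delta_rot": [0, 0, 0], "hand": 0}
    - {"travel": [0.066, -0.151, 0.003], "delta_rot": [0, 0, 0], "hand": 0}
    - {"travel": [0.066, -0.151, 0.009], "delta_rot": [0, 0, 0], "hand": 0}

```text
t: 5.48
position: [0.4604, -0.1199, 0.0063]
tool_rot: [-3.141, -0.001, -3.112]
contact_force: [0.7, 0.0, -0.3]
finger_gap: 0.271
```

```bash
python3 - <<'E'
from h import *
s=cam("scene")
crop(s,210,100,370,225,5,"n_sc3.png")
step([0.46,-0.12,0.1],-np.pi/2+0.029)
E
```

```text
t 5.53 pos [ 0.4604 -0.1199  0.0062] rot [-3.141 -0.    -3.112] F [ 0.6  0.5 -0.8] gap 0.276
 travel [ 0.0004 -0.0001 -0.0938] delta_rot [ 2.0000e-04 -4.0000e-04 -1.5706e+00]
```

View pics/n_sc3.png

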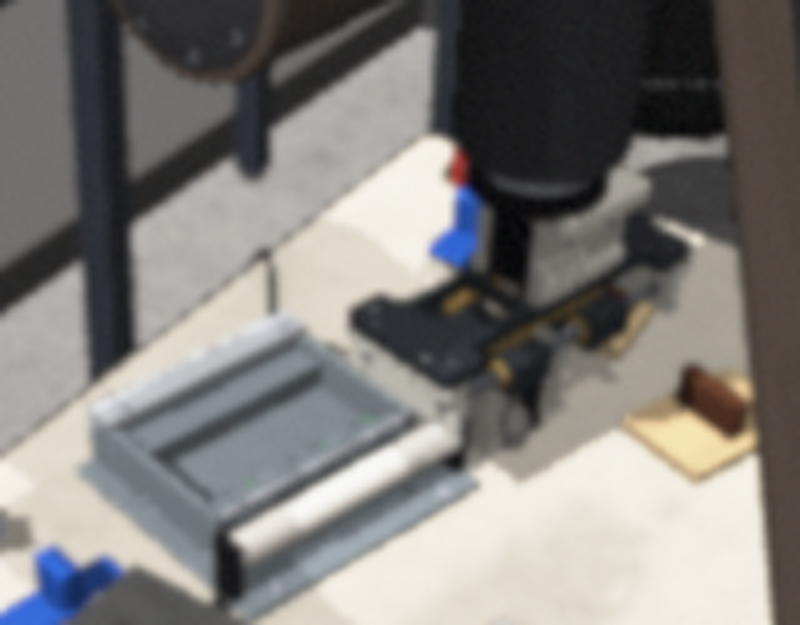

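Call:
move_arm:
  moves:
    - {"travel": [0, 0, 0.001], "delta_rot": [0, 0, 0], "hand": 0}
    - {"travel": [0, 0, 0.001], "delta_rot": [0, 0, 0], "hand": 35}
    - {"travel": [0, 0, 0.001], "delta_rot": [0, 0, 0], "hand": 35}
    - {"travel": [0, 0, 0.001], "delta_rot": [0, 0, 0], "hand": 35}
    - {"travel": [0, 0, -0.02], "delta_rot": [0, 0, 0], "hand": 35}
    - {"travel": [0, 0, -0.07], "delta_rot": [0, 0, 0], "hand": 35}
    - {"travel": [0, 0, -0.12], "delta_rot": [0, 0, 0], "hand": 35}
    - {"travel": [0, 0, -0.14], "delta_rot": [0, 0, 0], "hand": 35}

```text
t: 6.52
position: [0.4616, -0.12, 0.1498]
tool_rot: [3.141, 0.005, -3.112]
contact_force: [0.8, -0.1, -0.9]
finger_gap: 0.351
```

```bash
cat > bd.py <<'E'
from h import *
import sys
np.set_printoptions(precision=4,suppress=True)
c=cam("top"); P=cloud(c); Z=P[...,2]
hsv=cv2.cvtColor(c["bgr"],cv2.COLOR_BGR2HSV)
crop(c,220,130,420,260,4,sys.argv[1])
w=cv2.inRange(hsv,(8,55,25),(28,255,255))
w=cv2.morphologyEx(w,cv2.MORPH_CLOSE,np.ones((5,5),np.uint8))
n,l,st,ce=cv2.connectedComponentsWithStats(w)
for i in range(1,n):
    if not 300<st[i,4]<1200: continue
    p=P[l==i].mean(0)
    if not (0.35<p[0]<0.62 and -0.4<p[1]<0.12): continue
    ys,xs=np.nonzero(l==i)
    zt=float(sys.argv[2]) if len(sys.argv)>2 else 0.009
    q=plane(c,np.c_[xs,ys],zt); r=cv2.minAreaRect((q[:,:2]*1000).astype(np.float32))
    print("board",st[i],"rect mm",r, "box",cv2.boxPoints(r).round(1).tolist())
    rib=(l==i)&(Z>zt+0.016)&(Z<zt+0.04); b=P[rib]; print("  rib n",len(b),np.median(b,0) if len(b) else None)
    dark=(l==i)&(hsv[...,2]<110); ys,xs=np.nonzero(dark); q=plane(c,np.c_[xs,ys],zt+0.026)
    print("  dark n",len(q),q.mean(0),cv2.minAreaRect((q[:,:2]*1000).astype(np.float32)))
E
python3 bd.py b1.png
```

```text
(no output)
```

View pics/b1.png

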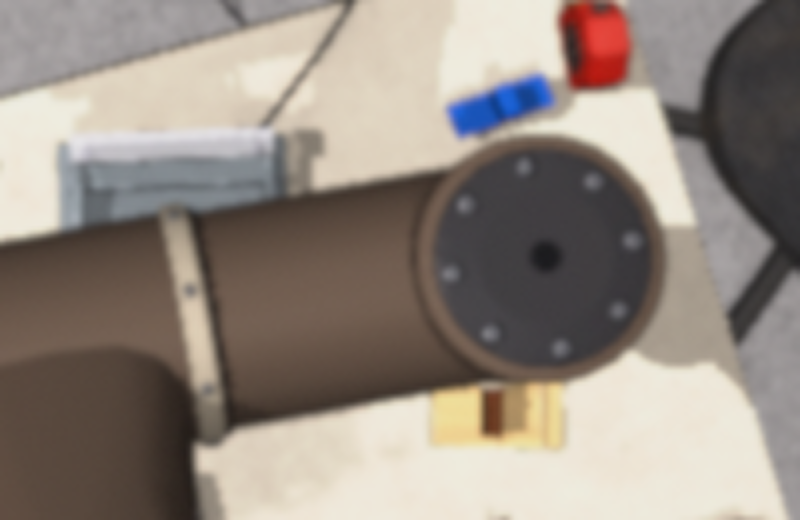

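Call:
move_arm:
  moves:
    - {"travel": [0.018, -0.055, -0.02], "delta_rot": [0, 0, 0], "hand": 35}
    - {"travel": [0.036, -0.11, -0.04], "delta_rot": [0, 0, 0], "hand": 35}
    - {"travel": [0.053, -0.165, -0.05], "delta_rot": [0, 0, 0], "hand": 35}
    - {"travel": [0.07, -0.22, -0.05], "delta_rot": [0, 0, 0], "hand": 35}
    - {"travel": [0.088, -0.275, -0.05], "delta_rot": [0, 0, 0], "hand": 35}
    - {"travel": [0.105, -0.33, -0.05], "delta_rot": [0, 0, 0], "hand": 35}
    - {"travel": [0.12, -0.385, -0.05], "delta_rot": [0, 0, 0], "hand": 35}
    - {"travel": [0.14, -0.44, -0.05], "delta_rot": [0, 0, 0], "hand": 35}

```text
t: 7.58
position: [0.3322, -0.5655, 0.196]
tool_rot: [3.141, -0.0, -3.113]
contact_force: [1.6, -0.1, -0.3]
finger_gap: 0.349
```

```bash
python3 bd.py b2.png; python3 -c "
from h import *
step([0.4,-0.22,.1],-3.1)"
```

```text
board [336 173  37  31 737] rect mm ((515.4615478515625, -256.3399963378906), (64.99047088623047, 98.11157989501953), 20.651063919067383) box [[467.79998779296875, -221.89999389648438], [502.3999938964844, -313.70001220703125], [563.2000122070312, -290.79998779296875], [528.5999755859375, -199.0]]
  rib n 81 [ 0.5133 -0.2497  0.0346]
  dark n 97 [ 0.5121 -0.2509  0.035 ] ((512.6571655273438, -251.28343200683594), (42.78486251831055, 19.62505531311035), 22.051881790161133)
board [327 219  34  24 753] rect mm ((393.52374267578125, -221.22836303710938), (96.42110443115234, 64.21581268310547), 86.53805541992188) box [[358.6000061035156, -267.3999938964844], [422.70001220703125, -271.29998779296875], [428.5, -175.0], [364.3999938964844, -171.1999969482422]]
  rib n 78 [ 0.3951 -0.214   0.0339]
  dark n 61 [ 0.3948 -0.2132  0.035 ] ((393.80157470703125, -213.96730041503906), (11.344582557678223, 36.63995361328125), 88.10299682617188)
t 7.62 pos [ 0.3296 -0.5708  0.1951] rot [-3.141e+00 -2.000e-03 -3.115e+00] F [ 1.9 -6.5  3.8] gap 0.349
 travel [-0.0799  0.3489  0.0947] delta_rot [-0.0006 -0.0022 -0.0149]
```

View pics/b2.png

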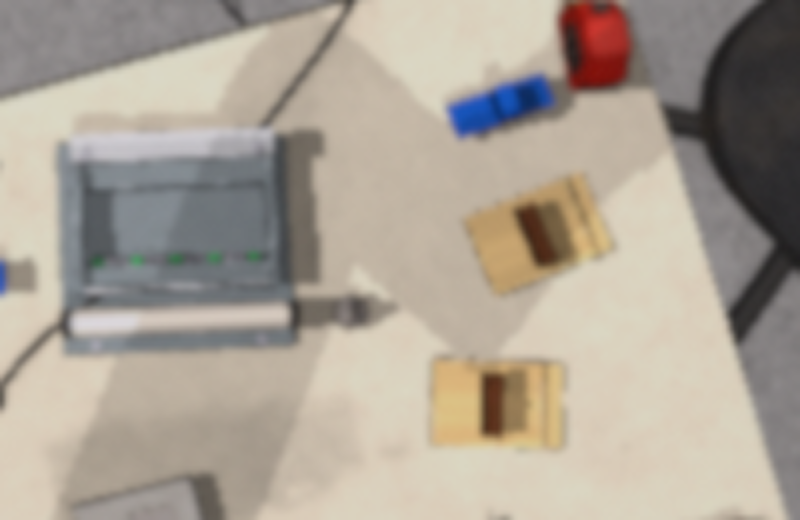

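Call:
move_arm:
  moves:
    - {"travel": [-0.011, 0.052, 0], "delta_rot": [0, 0, 0.02], "hand": 45}
    - {"travel": [-0.022, 0.104, 0.02], "delta_rot": [0, 0, 0.04], "hand": 45}
    - {"travel": [-0.033, 0.156, 0.04], "delta_rot": [0, 0, 0.06], "hand": 45}
    - {"travel": [-0.044, 0.208, 0.06], "delta_rot": [0, 0, 0.081], "hand": 45}
    - {"travel": [-0.055, 0.26, 0.08], "delta_rot": [0, 0, 0.081], "hand": 45}
    - {"travel": [-0.066, 0.312, 0.09], "delta_rot": [0, 0, 0.081], "hand": 45}
    - {"travel": [-0.075, 0.355, 0.095], "delta_rot": [0, 0, 0.081], "hand": 45}
    - {"travel": [-0.075, 0.355, 0.11], "delta_rot": [0, 0, 0.081], "hand": 45}
    - {"travel": [-0.075, 0.355, 0.11], "delta_rot": [0, 0, 0.081], "hand": 45}

```text
t: 8.75
position: [0.3969, -0.2062, 0.0858]
tool_rot: [3.141, -0.002, 3.091]
contact_force: [0.4, 0.3, 0.4]
finger_gap: 0.449
```

```bash
python3 -c "
from h import *
step([0.3945,-0.2137,.014],-3.194)
s=cam('scene'); crop(s,280,110,400,210,6,'g1.png')"
```

```text
t 8.75 pos [ 0.3969 -0.2062  0.0858] rot [ 3.141e+00 -2.000e-03  3.091e+00] F [0.4 0.3 0.4] gap 0.449
 travel [ 0.0019 -0.0076  0.0718] delta_rot [ 0.0002 -0.0021  0.0014]
```

View pics/g1.png

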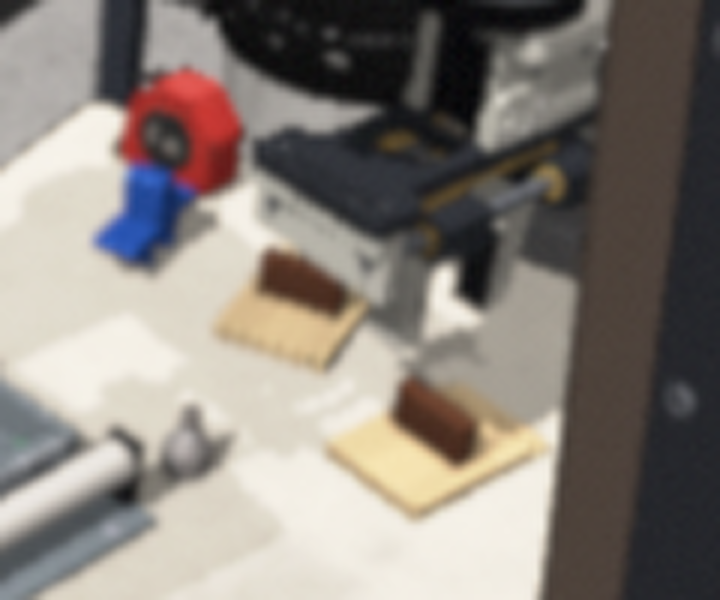

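Call:
move_arm:
  moves:
    - {"travel": [0.002, -0.0076, 0.02], "delta_rot": [0, 0, 0], "hand": 45}
    - {"travel": [0.002, -0.0076, 0.045], "delta_rot": [0, 0, 0], "hand": 45}
    - {"travel": [0.002, -0.0076, 0.062], "delta_rot": [0, 0, 0], "hand": 45}
    - {"travel": [0.002, -0.0076, 0.07], "delta_rot": [0, 0, 0], "hand": 45}
    - {"travel": [0.002, -0.0076, 0.0715], "delta_rot": [0, 0, 0], "hand": 45}
    - {"travel": [0.002, -0.0076, 0.0715], "delta_rot": [0, 0, 0], "hand": 45}
    - {"travel": [0.002, -0.0076, 0.0715], "delta_rot": [0, 0, 0], "hand": 10}
    - {"travel": [0.002, -0.0076, 0.0715], "delta_rot": [0, 0, 0], "hand": 0}
    - {"travel": [0.002, -0.0076, 0.0715], "delta_rot": [0, 0, 0], "hand": 0}
    - {"travel": [0.002, -0.0076, 0.0715], "delta_rot": [0, 0, 0], "hand": 0}
  grip_force: 40

```text
t: 10.05
position: [0.3954, -0.2143, 0.0153]
tool_rot: [-3.142, 0.0, 3.09]
contact_force: [-1.0, 0.1, 3.0]
finger_gap: 0.132
```

```bash
python3 -c "
from h import *
step([0.3945,-0.2137,.014],-3.194)
s=cam('scene'); crop(s,280,110,400,210,6,'g2.png')"
```

```text
t 10.05 pos [ 0.3954 -0.2143  0.0153] rot [-3.142  0.     3.09 ] F [-1.   0.1  3. ] gap 0.132
 travel [0.001  0.0006 0.0013] delta_rot [-0.0001  0.0003  0.0004]
```

View pics/g2.png

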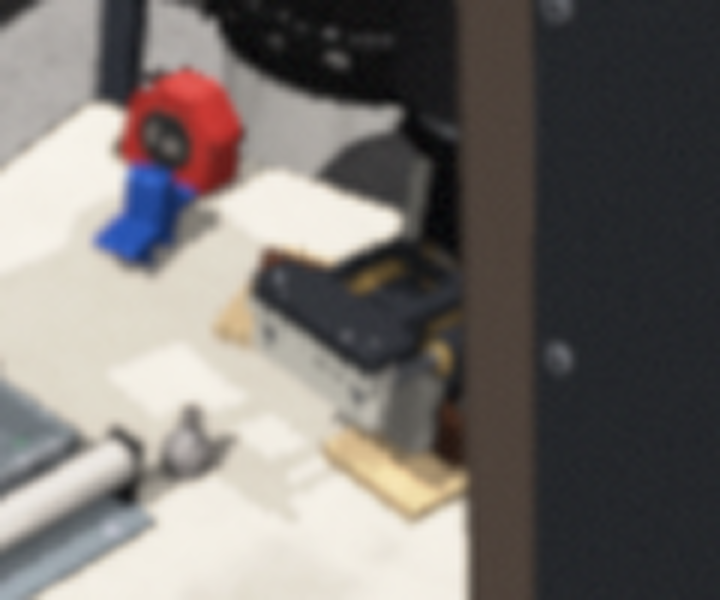

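```bash
cat >> h.py <<'E'
def btcp(xt,zt,th,y,h=15.0,dy=0.0):
    """TCP world pos + rot for board with tongue tip at trough (xt, height zt mm), tilt th deg (tongue low), board centre at trough y"""
    t=np.radians(th); ox=xt+55*np.cos(t); oz=zt+55*np.sin(t)
    x=ox-h*np.sin(t); z=oz+h*np.cos(t)
    p=np.array([*t2w(x,y+dy),z/1000])
    Rf=Ro.from_euler("xyz",[np.pi,0,-np.pi/2+A])
    R=Rf*Ro.from_rotvec([-t,0,0])
    return p,R
def go(p,R,s=None):
    s=s or manip.state(); R0=Ro.from_euler("xyz",s["tool_rot"])
    print("t",round(s["t"],2),"pos",np.round(s["position"],4),"rot",np.round(s["tool_rot"],3),"F",np.round(s["contact_force"],1),"gap",round(s["finger_gap"],3))
    print("  tgt",np.round(p,4)," travel",np.round(R0.inv().apply(p-s["position"]),4),"delta_rot",np.round((R0.inv()*R).as_rotvec(),4))
    m=(s["position"]); print("  tcp in trough",np.round(w2t(m),1))
E
python3 - <<'E'
from h import *
p,R=btcp(-50,28+30,0,-33); go(p,R)
p,R=btcp(-50,28+4,12,-33); print(p,R.as_euler("xyz"), R.apply([0,1,0]),R.apply([0,0,1]))
E
```

```text
t 10.1 pos [ 0.3955 -0.2143  0.0153] rot [-3.142  0.     3.09 ] F [-0.1 -0.2  4.4] gap 0.135
  tgt [0.5021 0.0403 0.073 ]  travel [-0.0933  0.2599 -0.0577] delta_rot [-3.0000e-04  2.0000e-04 -1.6518e+00]
  tcp in trough [119.  218.5]
[0.50646398 0.04046642 0.05810736] [ 2.93215314  0.         -1.54179633] [-0.97773632 -0.0283623   0.20791169] [-0.20782427 -0.00602859 -0.9781476 ]
```

Call:
move_arm:
  moves:
    - {"travel": [0, 0, -0.04], "delta_rot": [0, 0, 0], "hand": 0}
    - {"travel": [-0.005, 0.01, -0.09], "delta_rot": [0, 0, -0.18], "hand": 0}
    - {"travel": [-0.015, 0.04, -0.1], "delta_rot": [0, 0, -0.36], "hand": 0}
    - {"travel": [-0.03, 0.08, -0.1], "delta_rot": [0, 0, -0.54], "hand": 0}
    - {"travel": [-0.045, 0.12, -0.1], "delta_rot": [0, 0, -0.72], "hand": 0}
    - {"travel": [-0.06, 0.16, -0.1], "delta_rot": [0, 0, -0.9], "hand": 0}
    - {"travel": [-0.075, 0.2, -0.1], "delta_rot": [0, 0, -1.08], "hand": 0}
    - {"travel": [-0.093, 0.23, -0.1], "delta_rot": [0, 0, -1.26], "hand": 0}
    - {"travel": [-0.093, 0.26, -0.1], "delta_rot": [0, 0, -1.44], "hand": 0}
    - {"travel": [-0.093, 0.26, -0.1], "delta_rot": [0, 0, -1.61], "hand": 0}

```text
t: 11.35
position: [0.5017, 0.0421, 0.1145]
tool_rot: [3.141, -0.0, -1.576]
contact_force: [-0.1, 0.2, -1.3]
finger_gap: 0.131
```

```bash
python3 - <<'E'
from h import *
p,R=btcp(-50,28+30,12,-33); go(p,R)
E
```

```text
t 11.35 pos [0.5017 0.0421 0.1145] rot [ 3.141 -0.    -1.576] F [-0.1  0.2 -1.3] gap 0.131
  tgt [0.5065 0.0405 0.0841]  travel [ 0.0016 -0.0048  0.0304] delta_rot [-0.2085  0.0035 -0.0342]
  tcp in trough [  5.4 -34.8]
```

Call:
move_arm:
  moves:
    - {"travel": [0.0016, -0.0048, 0.01], "delta_rot": [-0.1, 0.0, -0.034], "hand": 0}
    - {"travel": [0.0016, -0.0048, 0.02], "delta_rot": [-0.2085, 0.0035, -0.0342], "hand": 0}
    - {"travel": [0.0016, -0.0048, 0.0304], "delta_rot": [-0.2085, 0.0035, -0.0342], "hand": 0}
    - {"travel": [0.0016, -0.0048, 0.0304], "delta_rot": [-0.2085, 0.0035, -0.0342], "hand": 0}

```text
t: 11.85
position: [0.5053, 0.0384, 0.0833]
tool_rot: [2.931, -0.001, -1.55]
contact_force: [-1.0, -0.9, -1.4]
finger_gap: 0.135
```

```bash
python3 - <<'E'
from h import *
c=cam("top"); s=cam("scene")
crop(s,210,120,330,220,6,"i1s.png"); crop(c,220,140,320,230,7,"i1t.png")
p,R=btcp(-50,28+4,12,-33); go(p,R)
P=cloud(s); T=w2t(P)
hsv=cv2.cvtColor(s["bgr"],cv2.COLOR_BGR2HSV)
E
```

```text
t 11.95 pos [0.5059 0.0386 0.0848] rot [ 2.933 -0.    -1.549] F [ 0.6  0.5 -1.2] gap 0.129
  tgt [0.5065 0.0405 0.0581]  travel [-0.0018 -0.0061  0.026 ] delta_rot [-0.0013  0.0015 -0.0074]
  tcp in trough [  1.3 -31.2]
```

View pics/i1s.png

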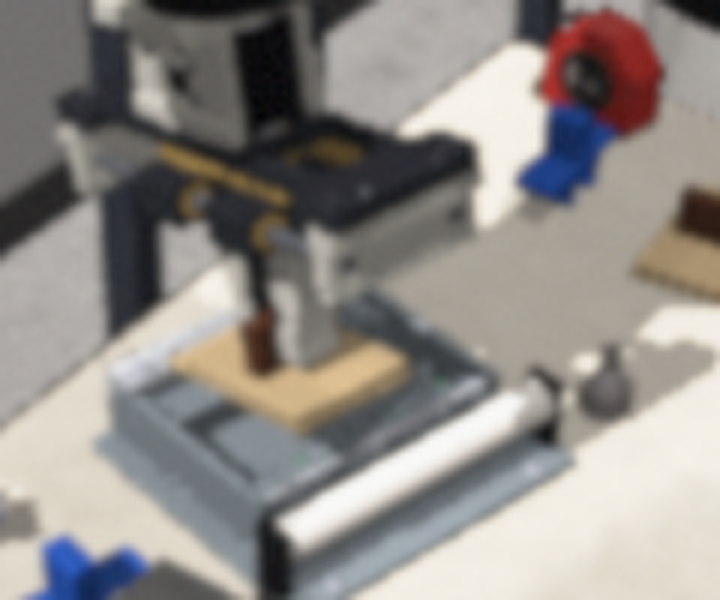

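View pics/i1t.png

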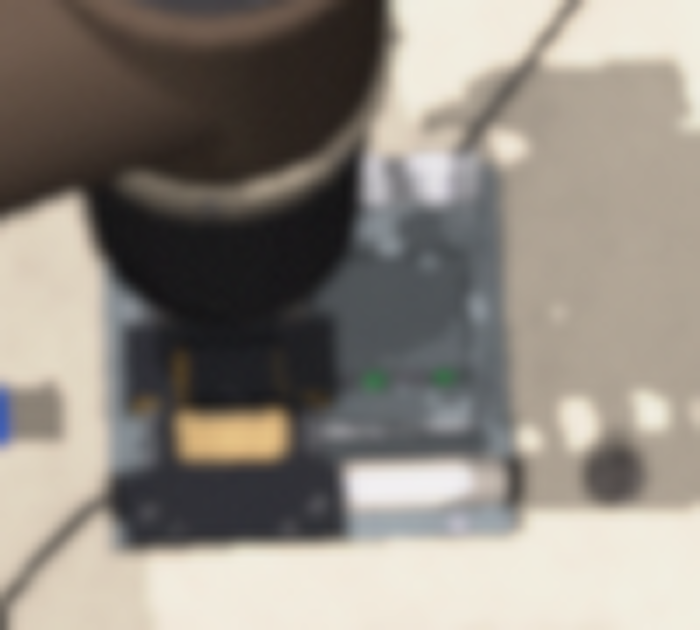

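```bash
cat > byc.py <<'E'
from h import *
import sys
# y extent of held board near edge from top view: wood mask in strip
def run(zt,trx0=-40,trx1=45,c=None):
    c=c or cam("top"); hsv=cv2.cvtColor(c["bgr"],cv2.COLOR_BGR2HSV)
    w=cv2.inRange(hsv,(8,60,90),(28,255,255)); ys,xs=np.nonzero(w)
    q=w2t(plane(c,np.c_[xs,ys],zt)); k=(abs(q[:,1])<85)&(q[:,0]>trx0)&(q[:,0]<trx1); q=q[k]; xs=xs[k];ys=ys[k]
    for r in np.unique(ys):
        a=q[ys==r]
        if len(a)>10: print(r,"x %.1f  y %.1f..%.1f mid %.1f w %.1f"%(a[:,0].mean(),a[:,1].min(),a[:,1].max(),(a[:,1].min()+a[:,1].max())/2,np.ptp(a[:,1])))
if __name__=="__main__": run(float(sys.argv[1]))
E
python3 byc.py 0.088
```

```text
198 x 20.5  y -50.0..-12.2 mid -31.1 w 37.8
199 x 23.1  y -52.8..-12.3 mid -32.6 w 40.5
200 x 25.8  y -55.6..-9.7 mid -32.7 w 45.9
201 x 28.5  y -55.7..-9.9 mid -32.8 w 45.9
202 x 31.2  y -55.9..-10.0 mid -32.9 w 45.9
203 x 33.9  y -56.0..-10.1 mid -33.1 w 45.9
204 x 36.6  y -53.4..-13.0 mid -33.2 w 40.5
205 x 39.2  y -53.5..-15.8 mid -34.7 w 37.7
```

```bash
python3 - <<'E'
from h import *
s=cam("scene")
crop(s,235,165,290,200,14,"i1z.png")
print(w2t(plane(s,[(260,189.2),(278.3,178.7)],0.088)))
E
```

```text
[[ 44.98479338 -58.77320647]
 [ 42.74218653   4.71736538]]
```

View pics/i1z.png

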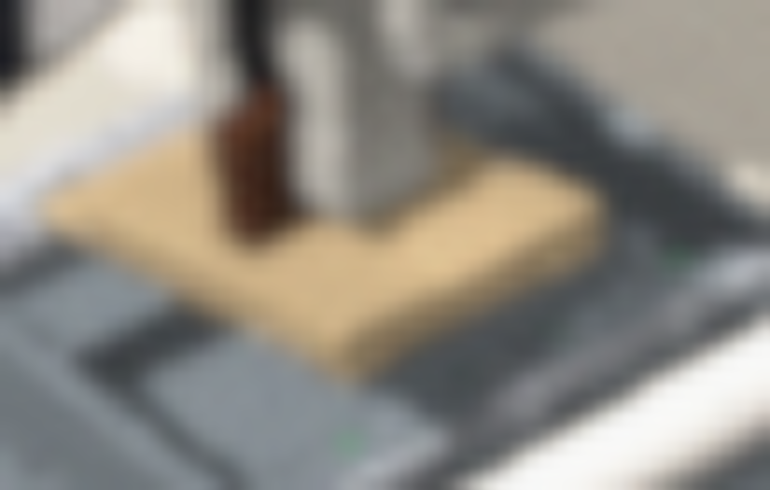

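```bash
python3 - <<'E'
from h import *
p,R=btcp(-52,28+5,12,-35.5); go(p,R)
E
```

```text
t 12.05 pos [0.5063 0.0389 0.0854] rot [ 2.935  0.    -1.549] F [ 0.4 -0.3 -2.4] gap 0.133
  tgt [0.5084 0.043  0.0591]  travel [-0.0041 -0.0075  0.0253] delta_rot [-0.0025  0.0019 -0.007 ]
  tcp in trough [  0.9 -31.4]
```

Call:
move_arm:
  moves:
    - {"travel": [-0.004, -0.004, 0.012], "delta_rot": [0, 0.0, -0.007], "hand": 0}
    - {"travel": [-0.004, -0.0075, 0.02], "delta_rot": [0, 0.0015, -0.007], "hand": 0}
    - {"travel": [-0.004, -0.0075, 0.025], "delta_rot": [0, 0.0015, -0.007], "hand": 0}
    - {"travel": [-0.004, -0.0075, 0.025], "delta_rot": [0, 0.0015, -0.007], "hand": 0}
    - {"travel": [-0.004, -0.0075, 0.025], "delta_rot": [0, 0.0015, -0.007], "hand": 0}

```text
t: 12.68
position: [0.5087, 0.0428, 0.0587]
tool_rot: [2.933, 0.0, -1.542]
contact_force: [-0.3, 0.2, -1.4]
finger_gap: 0.134
```

```bash
python3 - <<'E'
from h import *
import numpy as np
ss=[]
p,R=btcp(-52,28+0,12,-35.5); go(p,R)
s=cam("scene")
crop(s,210,140,310,220,7,"i2s.png");p,R=btcp(-52,28+0,12,-35.5); go(p,R)
E
```

```text
t 12.68 pos [0.5087 0.0428 0.0587] rot [ 2.933  0.    -1.542] F [-0.3  0.2 -1.4] gap 0.134
  tgt [0.5084 0.043  0.0541]  travel [-0.0002 -0.0007  0.0046] delta_rot [-0.0011  0.0001 -0.0005]
  tcp in trough [ -1.6 -35.3]
t 12.72 pos [0.5088 0.0428 0.0588] rot [ 2.933  0.    -1.542] F [-0.4  0.8 -1.7] gap 0.13
  tgt [0.5084 0.043  0.0541]  travel [-0.0002 -0.0006  0.0047] delta_rot [-0.0013  0.0002 -0.0005]
  tcp in trough [ -1.7 -35.3]
```

View pics/i2s.png

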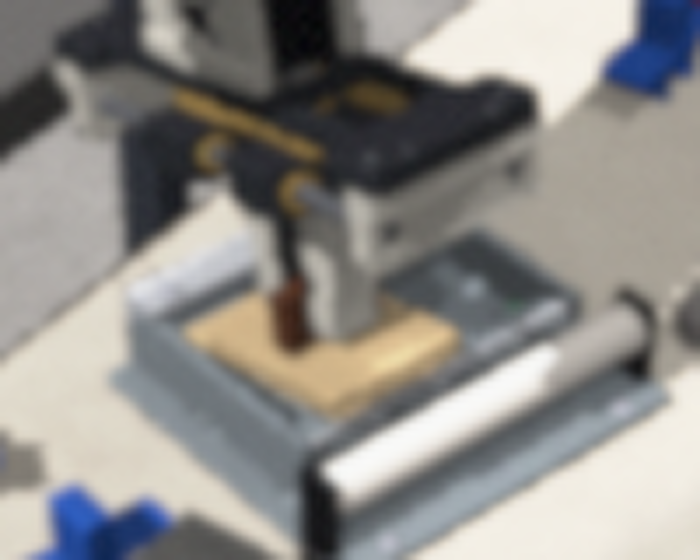

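Call:
move_arm:
  moves:
    - {"travel": [0, -0.0003, 0.0015], "delta_rot": [0, 0, 0], "hand": 0}
    - {"travel": [0, -0.0006, 0.003], "delta_rot": [0, 0, 0], "hand": 0}
    - {"travel": [0, -0.0009, 0.004], "delta_rot": [0, 0, 0], "hand": 0}
    - {"travel": [0, -0.0009, 0.004], "delta_rot": [0, 0, 0], "hand": 0}

```text
t: 13.22
position: [0.5086, 0.0428, 0.0545]
tool_rot: [2.933, 0.0, -1.542]
contact_force: [0.5, 0.2, -1.5]
finger_gap: 0.131
```

Call:
move_arm:
  moves:
    - {"travel": [0, -0.0002, 0.001], "delta_rot": [0, 0, 0], "hand": 0}
    - {"travel": [0, -0.0003, 0.0015], "delta_rot": [0, 0, 0], "hand": 0}
    - {"travel": [0, -0.0003, 0.0015], "delta_rot": [0, 0, 0], "hand": 0}

```text
t: 13.6
position: [0.5085, 0.0428, 0.0539]
tool_rot: [2.933, -0.0, -1.542]
contact_force: [-3.3, 0.7, 6.6]
finger_gap: 0.132
```

Call:
move_arm:
  moves:
    - {"travel": [0, 0.0002, -0.001], "delta_rot": [0, 0, 0], "hand": 0}
    - {"travel": [0, -0.0047, -0.002], "delta_rot": [0, 0, 0], "hand": 0}
    - {"travel": [0, -0.0096, -0.003], "delta_rot": [0, 0, 0], "hand": 0}
    - {"travel": [0, -0.0116, -0.0034], "delta_rot": [0, 0, 0], "hand": 0}
    - {"travel": [0, -0.0136, -0.0039], "delta_rot": [0, 0, 0], "hand": 0}

```text
t: 14.22
position: [0.5225, 0.0431, 0.0541]
tool_rot: [2.932, -0.0, -1.542]
contact_force: [-2.9, -0.5, 4.7]
finger_gap: 0.134
```

Call:
move_arm:
  moves:
    - {"travel": [0, -0.002, -0.0006], "delta_rot": [0, 0, 0], "hand": 0}
    - {"travel": [0, -0.0035, -0.001], "delta_rot": [0, 0, 0], "hand": 0}
    - {"travel": [0, -0.0049, -0.0012], "delta_rot": [0, 0, 0], "hand": 0}
    - {"travel": [0, -0.0049, -0.0012], "delta_rot": [0, 0, 0], "hand": 0}

```text
t: 14.72
position: [0.528, 0.0434, 0.0541]
tool_rot: [2.933, 0.0, -1.542]
contact_force: [-2.1, -0.3, 2.1]
finger_gap: 0.133
```

```bash
python3 - <<'E'
from h import *
for xt in (-71,-72): go(*btcp(xt,28,12,-35.5))
print(manip.state()["ft_torque"])
s=cam("scene"); crop(s,210,140,310,220,7,"i3s.png")
E
```

```text
t 14.72 pos [0.528  0.0434 0.0541] rot [ 2.933  0.    -1.542] F [-2.1 -0.3  2.1] gap 0.133
  tgt [0.5274 0.0436 0.0541]  travel [-0.0001  0.0006  0.0002] delta_rot [-0.0012  0.0002 -0.0005]
  tcp in trough [-20.9 -35.4]
t 14.72 pos [0.528  0.0434 0.0541] rot [ 2.933  0.    -1.542] F [-2.1 -0.3  2.1] gap 0.133
  tgt [0.5284 0.0436 0.0541]  travel [-0.0001 -0.0004 -0.    ] delta_rot [-0.0012  0.0002 -0.0005]
  tcp in trough [-20.9 -35.4]
[-0.05767191 -0.07445892 -0.00662683]
```

View pics/i3s.png

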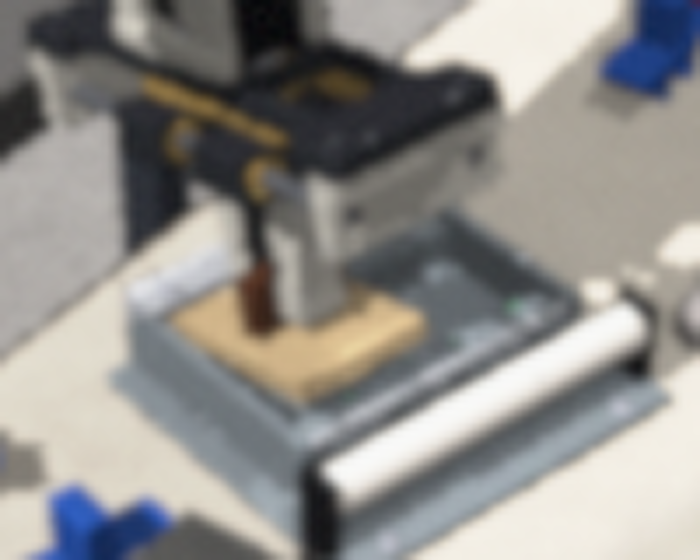

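```bash
python3 - <<'E'
from h import *
s=manip.state()
for th in (12,9,6,3,0): print(th); go(*btcp(-71.5,28.3,th,-35.4),s)
E
```

```text
12
t 14.78 pos [0.528  0.0434 0.0542] rot [ 2.933  0.    -1.542] F [-1.3 -0.2  1.9] gap 0.136
  tgt [0.5279 0.0435 0.0544]  travel [-0.0001  0.0002 -0.0002] delta_rot [-0.0013  0.0002 -0.0005]
  tcp in trough [-20.9 -35.3]
9
t 14.78 pos [0.528  0.0434 0.0542] rot [ 2.933  0.    -1.542] F [-1.3 -0.2  1.9] gap 0.136
  tgt [0.5266 0.0435 0.0517]  travel [-0.0001  0.0009  0.0027] delta_rot [ 0.051   0.0002 -0.0005]
  tcp in trough [-20.9 -35.3]
6
t 14.78 pos [0.528  0.0434 0.0542] rot [ 2.933  0.    -1.542] F [-1.3 -0.2  1.9] gap 0.136
  tgt [0.5254 0.0434 0.049 ]  travel [-0.0001  0.0014  0.0056] delta_rot [ 0.1034  0.0002 -0.0005]
  tcp in trough [-20.9 -35.3]
3
t 14.78 pos [0.528  0.0434 0.0542] rot [ 2.933  0.    -1.542] F [-1.3 -0.2  1.9] gap 0.136
  tgt [0.5244 0.0434 0.0462]  travel [-0.0001  0.0018  0.0086] delta_rot [ 1.558e-01  1.000e-04 -5.000e-04]
  tcp in trough [-20.9 -35.3]
0
t 14.78 pos [0.528  0.0434 0.0542] rot [ 2.933  0.    -1.542] F [-1.3 -0.2  1.9] gap 0.136
  tgt [0.5236 0.0434 0.0433]  travel [-0.0001  0.0021  0.0115] delta_rot [ 2.081e-01  1.000e-04 -5.000e-04]
  tcp in trough [-20.9 -35.3]
```

Call:
move_arm:
  moves:
    - {"travel": [0, 0.0005, 0.0012], "delta_rot": [0.025, 0, 0], "hand": 0}
    - {"travel": [0, 0.0009, 0.0026], "delta_rot": [0.051, 0, 0], "hand": 0}
    - {"travel": [0, 0.0012, 0.004], "delta_rot": [0.077, 0, 0], "hand": 0}
    - {"travel": [0, 0.0014, 0.0055], "delta_rot": [0.103, 0, 0], "hand": 0}
    - {"travel": [0, 0.0016, 0.007], "delta_rot": [0.129, 0, 0], "hand": 0}
    - {"travel": [0, 0.0018, 0.0085], "delta_rot": [0.155, 0, 0], "hand": 0}
    - {"travel": [0, 0.0018, 0.0085], "delta_rot": [0.155, 0, 0], "hand": 0}

```text
t: 15.65
position: [0.5234, 0.0433, 0.0463]
tool_rot: [3.089, 0.0, -1.542]
contact_force: [0.7, -0.2, -1.1]
finger_gap: 0.134
```

Call:
move_arm:
  moves:
    - {"travel": [0, 0.0004, 0.0014], "delta_rot": [0.026, 0, 0], "hand": 0}
    - {"travel": [0, 0.0004, 0.0022], "delta_rot": [0.04, 0, 0], "hand": 0}
    - {"travel": [0, 0.0005, 0.0028], "delta_rot": [0.052, 0, 0], "hand": 0}
    - {"travel": [0, 0.0005, 0.0028], "delta_rot": [0.052, 0, 0], "hand": 0}

```text
t: 16.15
position: [0.5234, 0.0433, 0.0435]
tool_rot: [3.14, -0.0, -1.542]
contact_force: [-0.5, 0.6, -1.0]
finger_gap: 0.131
```

```bash
python3 - <<'E'
from h import *
go(*btcp(-71.5,28.3,0,-35.4)); print(manip.state()["ft_torque"])
s=cam("scene"); crop(s,210,140,310,220,7,"i4s.png")
E
```

```text
t 16.15 pos [0.5234 0.0433 0.0435] rot [ 3.14  -0.    -1.542] F [-0.5  0.6 -1. ] gap 0.131
  tgt [0.5236 0.0434 0.0433]  travel [-0.0001 -0.0002  0.0002] delta_rot [ 0.0016 -0.     -0.0003]
  tcp in trough [-16.3 -35.3]
[0.0303574  0.08599044 0.02804077]
```

View pics/i4s.png

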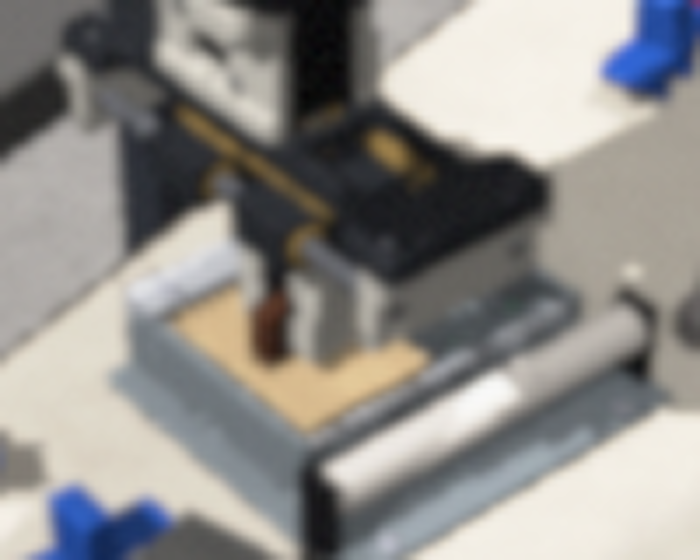

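Call:
move_arm:
  moves:
    - {"travel": [0, 0, 0.0007], "delta_rot": [0.002, 0, 0], "hand": 0}
    - {"travel": [0, 0, 0.0012], "delta_rot": [0.002, 0, 0], "hand": 0}
    - {"travel": [0, 0, 0.0012], "delta_rot": [0.002, 0, 0], "hand": 0}

```text
t: 16.58
position: [0.5238, 0.0433, 0.0433]
tool_rot: [-3.141, 0.0, -1.542]
contact_force: [-5.3, 0.4, 10.0]
finger_gap: 0.131
```

Board rests on its ledges (contact 11 N). Release and retract.

Call:
move_arm:
  moves:
    - {"travel": [0, 0, 0], "delta_rot": [0, 0, 0], "hand": 35}
    - {"travel": [0, 0, 0], "delta_rot": [0, 0, 0], "hand": 35}
    - {"travel": [0, 0, 0], "delta_rot": [0, 0, 0], "hand": 35}
    - {"travel": [0, 0, -0.03], "delta_rot": [0, 0, 0], "hand": 35}
    - {"travel": [0, 0, -0.08], "delta_rot": [0, 0, 0], "hand": 35}
    - {"travel": [0.05, 0.01, -0.1], "delta_rot": [0, 0, 0], "hand": 35}
    - {"travel": [0.11, 0.02, -0.11], "delta_rot": [0, 0, 0], "hand": 35}
    - {"travel": [0.17, 0.03, -0.12], "delta_rot": [0, 0, 0], "hand": 35}
    - {"travel": [0.23, 0.04, -0.12], "delta_rot": [0, 0, 0.05], "hand": 35}
    - {"travel": [0.29, 0.06, -0.12], "delta_rot": [0, 0, 0.2], "hand": 35}

```text
t: 17.82
position: [0.472, -0.2495, 0.1624]
tool_rot: [-3.14, 0.0, -1.745]
contact_force: [1.4, -0.5, -0.1]
finger_gap: 0.349
```

Call:
move_arm:
  moves:
    - {"travel": [0.055, 0.01, 0], "delta_rot": [0, 0, 0.17], "hand": 45}
    - {"travel": [0.11, 0.03, 0], "delta_rot": [0, 0, 0.34], "hand": 45}
    - {"travel": [0.165, 0.05, 0], "delta_rot": [0, 0, 0.51], "hand": 45}
    - {"travel": [0.22, 0.06, 0], "delta_rot": [0, 0, 0.68], "hand": 45}
    - {"travel": [0.26, 0.06, 0], "delta_rot": [0, 0, 0.85], "hand": 45}

```text
t: 18.45
position: [0.367, -0.4956, 0.162]
tool_rot: [-3.142, 0.0, -2.599]
contact_force: [0.8, 0.8, 0.3]
finger_gap: 0.448
```

```bash
python3 bd.py b3.png;  python3 - <<'E'
from h import *
go(np.array([0.513,-0.250,0.1]),Ro.from_euler("xyz",[np.pi,0,np.radians(111+90-360)]))
E
```

```text
board [240 170  24  31 690] rect mm ((528.709716796875, 41.71861267089844), (88.379150390625, 65.44762420654297), 2.04382586479187) box [[483.3999938964844, 72.80000305175781], [485.70001220703125, 7.400000095367432], [574.0, 10.600000381469727], [571.7000122070312, 76.0]]
  rib n 587 [0.5267 0.0426 0.037 ]
  dark n 57 [0.5249 0.0358 0.035 ] ((525.254638671875, 34.06996154785156), (51.95738220214844, 13.827895164489746), 82.62940216064453)
board [336 173  37  31 728] rect mm ((515.835693359375, -255.81661987304688), (64.46163177490234, 97.44054412841797), 21.10999298095703) box [[468.20001220703125, -222.0], [503.29998779296875, -312.8999938964844], [563.5, -289.70001220703125], [528.4000244140625, -198.8000030517578]]
  rib n 78 [ 0.5133 -0.2498  0.0348]
  dark n 70 [ 0.5128 -0.248   0.035 ] ((512.706787109375, -248.41754150390625), (40.54084396362305, 14.349797248840332), 22.051883697509766)
t 18.5 pos [ 0.3668 -0.499   0.1616] rot [-3.141e+00 -1.000e-03 -2.608e+00] F [ 2.2 -4.3  2. ] gap 0.452
  tgt [ 0.513 -0.25   0.1  ]  travel [-0.2525  0.1401  0.0613] delta_rot [-0.0006 -0.0009  0.1666]
  tcp in trough [155.9 502.2]
```

View pics/b3.png

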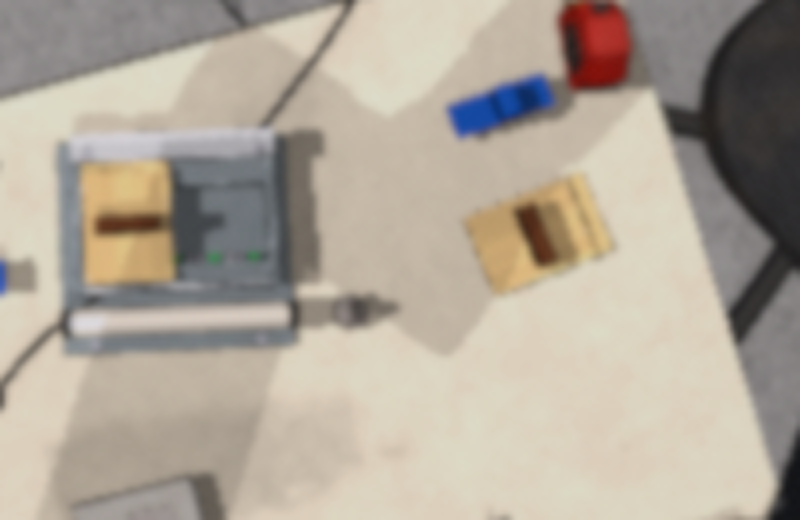

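```bash
python3 - <<'E'
from h import *
np.set_printoptions(precision=1,suppress=True)
c=cam("top"); P=cloud(c); hsv=cv2.cvtColor(c["bgr"],cv2.COLOR_BGR2HSV)
w=cv2.inRange(hsv,(8,55,60),(28,255,255)); ys,xs=np.nonzero(w)
q=w2t(plane(c,np.c_[xs,ys],0.038)); k=(abs(q[:,1])<80)&(abs(q[:,0])<60); q=q[k]; z=P[ys[k],xs[k],2]*1000
print(q.min(0),q.max(0),np.percentile(q,[1,99],axis=0))
for a in range(-60,30,10):
    m=(q[:,0]>=a)&(q[:,0]<a+10); print(a,m.sum(),np.median(z[m]) if m.any() else None, q[m,1].min() if m.any() else 0,q[m,1].max() if m.any() else 0)
E
```

```text
[-59.9 -65.6] [24.1  0.2] [[-59.  -64.9]
 [ 23.2  -2.2]]
-60 79 36.51700914623547 -64.62775393364451 -2.0507524325534705
-50 82 37.4564003787172 -65.1264063892964 0.22641251944758123
-40 80 36.73947332229896 -65.50008992667851 -2.879948395299369
-30 79 38.99391373234915 -65.6245944604347 -3.2934340356863565
-20 77 59.29638179623429 -63.5468232973882 -3.843617012201487
-10 81 36.62561900549173 -64.04624342862672 -1.5699939096116722
0 81 36.84629357793974 -64.42052186714899 -1.9825904669739172
10 82 37.30143609627974 -64.91919302620849 -2.394473170119107
20 32 35.493533017917336 -62.226504577826326 -2.9425563722634385
```

Call:
move_arm:
  moves:
    - {"travel": [-0.05, 0.028, 0.0], "delta_rot": [0, 0, 0.04], "hand": 45}
    - {"travel": [-0.1, 0.056, 0.01], "delta_rot": [0, 0, 0.08], "hand": 45}
    - {"travel": [-0.15, 0.084, 0.03], "delta_rot": [0, 0, 0.12], "hand": 45}
    - {"travel": [-0.2, 0.112, 0.05], "delta_rot": [0, 0, 0.163], "hand": 45}
    - {"travel": [-0.24, 0.134, 0.06], "delta_rot": [0, 0, 0.163], "hand": 45}
    - {"travel": [-0.2525, 0.14, 0.075], "delta_rot": [0, 0, 0.163], "hand": 45}
    - {"travel": [-0.2525, 0.14, 0.075], "delta_rot": [0, 0, 0.163], "hand": 45}
    - {"travel": [-0.2525, 0.14, 0.075], "delta_rot": [0, 0, 0.163], "hand": 45}

```text
t: 19.55
position: [0.5105, -0.2429, 0.0874]
tool_rot: [-3.142, 0.0, -2.755]
contact_force: [0.0, -0.2, -0.3]
finger_gap: 0.454
```

```bash
python3 - <<'E'
from h import *
go(np.array([0.5131,-0.249,0.0145]),Ro.from_euler("xyz",[np.pi,0,np.radians(111.3+90-360)]))
s=cam('scene'); crop(s,280,110,380,190,7,'g3.png')
E
```

```text
t 19.55 pos [ 0.5105 -0.2429  0.0874] rot [-3.142  0.    -2.755] F [ 0.  -0.2 -0.3] gap 0.454
  tgt [ 0.5131 -0.249   0.0145]  travel [-0.0001 -0.0067  0.0729] delta_rot [-0.0001  0.0002  0.0144]
  tcp in trough [  4.9 250.3]
```

View pics/g3.png

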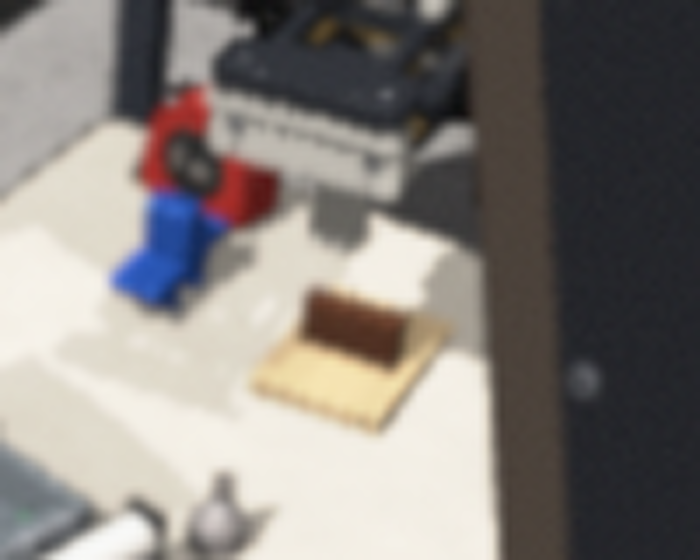

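Call:
move_arm:
  moves:
    - {"travel": [0, -0.0067, 0.03], "delta_rot": [0, 0, 0.0144], "hand": 45}
    - {"travel": [0, -0.0067, 0.05], "delta_rot": [0, 0, 0.0144], "hand": 45}
    - {"travel": [0, -0.0067, 0.063], "delta_rot": [0, 0, 0.0144], "hand": 45}
    - {"travel": [0, -0.0067, 0.071], "delta_rot": [0, 0, 0.0144], "hand": 45}
    - {"travel": [0, -0.0067, 0.0725], "delta_rot": [0, 0, 0.0144], "hand": 45}
    - {"travel": [0, -0.0067, 0.0725], "delta_rot": [0, 0, 0.0144], "hand": 45}

```text
t: 20.35
position: [0.5138, -0.2486, 0.0153]
tool_rot: [-3.141, 0.001, -2.77]
contact_force: [-0.7, -0.8, 0.9]
finger_gap: 0.452
```

Call:
move_arm:
  moves:
    - {"travel": [0, 0, 0], "delta_rot": [0, 0, 0], "hand": 10}
    - {"travel": [0, 0, 0], "delta_rot": [0, 0, 0], "hand": 0}
    - {"travel": [0, 0, 0], "delta_rot": [0, 0, 0], "hand": 0}
    - {"travel": [0, 0, 0], "delta_rot": [0, 0, 0], "hand": 0}
  grip_force: 40

```text
t: 20.85
position: [0.5136, -0.2486, 0.015]
tool_rot: [-3.141, 0.001, -2.77]
contact_force: [-0.9, 0.5, 1.8]
finger_gap: 0.134
```

```bash
python3 - <<'E'
from h import *
go(*btcp(-50,28+30,0,31.8))
E
```

```text
t 20.85 pos [ 0.5136 -0.2486  0.015 ] rot [-3.141e+00  1.000e-03 -2.770e+00] F [-0.9  0.5  1.8] gap 0.134
  tgt [ 0.504  -0.0244  0.073 ]  travel [-0.0726  0.2123 -0.058 ] delta_rot [-9.0000e-04  5.0000e-04 -1.2277e+00]
  tcp in trough [  1.9 256.1]
```

Call:
move_arm:
  moves:
    - {"travel": [0, 0, -0.04], "delta_rot": [0, 0, 0], "hand": 0}
    - {"travel": [-0.005, 0.015, -0.09], "delta_rot": [0, 0, -0.17], "hand": 0}
    - {"travel": [-0.015, 0.05, -0.1], "delta_rot": [0, 0, -0.34], "hand": 0}
    - {"travel": [-0.03, 0.09, -0.1], "delta_rot": [0, 0, -0.51], "hand": 0}
    - {"travel": [-0.044, 0.13, -0.1], "delta_rot": [0, 0, -0.68], "hand": 0}
    - {"travel": [-0.058, 0.17, -0.1], "delta_rot": [0, 0, -0.85], "hand": 0}
    - {"travel": [-0.0726, 0.212, -0.1], "delta_rot": [0, 0, -1.02], "hand": 0}
    - {"travel": [-0.0726, 0.212, -0.1], "delta_rot": [0, 0, -1.18], "hand": 0}
    - {"travel": [-0.0726, 0.212, -0.1], "delta_rot": [0, 0, -1.2277], "hand": 0}
    - {"travel": [-0.0726, 0.212, -0.1], "delta_rot": [0, 0, -1.2277], "hand": 0}

```text
t: 22.1
position: [0.5036, -0.0245, 0.1146]
tool_rot: [3.142, 0.0, -1.542]
contact_force: [0.0, 0.1, -1.4]
finger_gap: 0.135
```

```bash
python3 - <<'E'
from h import *
go(*btcp(-52,28+30,12,32.0))
E
```

```text
t 22.1 pos [ 0.5036 -0.0245  0.1146] rot [ 3.142  0.    -1.542] F [ 0.   0.1 -1.4] gap 0.135
  tgt [ 0.5103 -0.0244  0.0841]  travel [ 0.0002 -0.0067  0.0305] delta_rot [-2.094e-01  1.000e-04 -4.000e-04]
  tcp in trough [ 5.4 31.8]
```

Call:
move_arm:
  moves:
    - {"travel": [0, -0.003, 0.005], "delta_rot": [-0.1, 0.0, 0], "hand": 0}
    - {"travel": [0.0, -0.0067, 0.01], "delta_rot": [-0.2094, 0, 0], "hand": 0}
    - {"travel": [0, -0.0067, 0.02], "delta_rot": [-0.2094, 0, 0], "hand": 0}
    - {"travel": [0, -0.0067, 0.03], "delta_rot": [-0.2094, 0, 0], "hand": 0}
    - {"travel": [0, -0.0067, 0.03], "delta_rot": [-0.2094, 0, 0], "hand": 0}

```text
t: 22.72
position: [0.5093, -0.0248, 0.084]
tool_rot: [2.931, -0.0, -1.543]
contact_force: [-0.8, -0.0, -0.6]
finger_gap: 0.134
```

```bash
python3 - <<'E'
from h import *
go(*btcp(-52,28+3,12,32.0))
s=cam("scene"); crop(s,220,130,320,210,7,"j1.png")
E
```

```text
t 22.73 pos [ 0.5093 -0.0248  0.084 ] rot [ 2.931 -0.    -1.543] F [-0.8 -0.  -0.6] gap 0.134
  tgt [ 0.5103 -0.0244  0.0571]  travel [-0.0003 -0.0066  0.0261] delta_rot [ 0.0008 -0.0002 -0.0009]
  tcp in trough [-0.3 32.3]
```

View pics/j1.png

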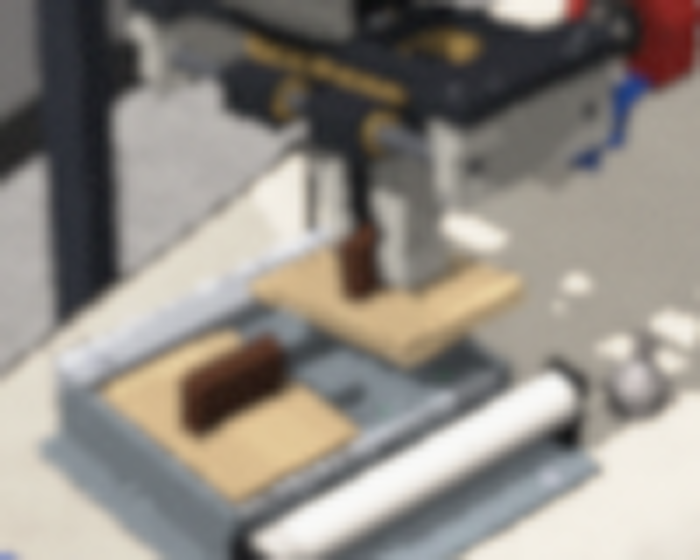

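Call:
move_arm:
  moves:
    - {"travel": [0, -0.003, 0.012], "delta_rot": [0, 0, 0], "hand": 0}
    - {"travel": [0, -0.006, 0.022], "delta_rot": [0, 0, 0], "hand": 0}
    - {"travel": [0, -0.0066, 0.026], "delta_rot": [0, 0, 0], "hand": 0}
    - {"travel": [0, -0.0066, 0.026], "delta_rot": [0, 0, 0], "hand": 0}

```text
t: 23.28
position: [0.5115, -0.0245, 0.0575]
tool_rot: [2.932, -0.0, -1.542]
contact_force: [0.7, 1.0, -0.8]
finger_gap: 0.133
```

Call:
move_arm:
  moves:
    - {"travel": [0, -0.0003, 0.0015], "delta_rot": [0, 0, 0], "hand": 0}
    - {"travel": [0, -0.0006, 0.003], "delta_rot": [0, 0, 0], "hand": 0}
    - {"travel": [0, -0.0006, 0.003], "delta_rot": [0, 0, 0], "hand": 0}

```text
t: 23.65
position: [0.5117, -0.0244, 0.0549]
tool_rot: [2.933, 0.0, -1.542]
contact_force: [-0.2, -0.7, -1.7]
finger_gap: 0.135
```

Call:
move_arm:
  moves:
    - {"travel": [0, -0.0001, 0.0006], "delta_rot": [0, 0, 0], "hand": 0}
    - {"travel": [0, -0.0002, 0.0013], "delta_rot": [0, 0, 0], "hand": 0}
    - {"travel": [0, -0.0002, 0.0013], "delta_rot": [0, 0, 0], "hand": 0}

```text
t: 24.02
position: [0.5117, -0.0244, 0.0539]
tool_rot: [2.933, 0.0, -1.542]
contact_force: [-0.3, -0.6, 1.3]
finger_gap: 0.137
```

Call:
move_arm:
  moves:
    - {"travel": [0, 0.0001, -0.0005], "delta_rot": [0, 0, 0], "hand": 0}
    - {"travel": [0, -0.0048, -0.0015], "delta_rot": [0, 0, 0], "hand": 0}
    - {"travel": [0, -0.0097, -0.0025], "delta_rot": [0, 0, 0], "hand": 0}
    - {"travel": [0, -0.012, -0.003], "delta_rot": [0, 0, 0], "hand": 0}
    - {"travel": [0, -0.012, -0.003], "delta_rot": [0, 0, 0], "hand": 0}

```text
t: 24.65
position: [0.5244, -0.0241, 0.054]
tool_rot: [2.933, 0.0, -1.542]
contact_force: [1.6, 0.3, -1.5]
finger_gap: 0.136
```

Call:
move_arm:
  moves:
    - {"travel": [0, -0.002, -0.0004], "delta_rot": [0, 0, 0], "hand": 0}
    - {"travel": [0, -0.004, -0.0008], "delta_rot": [0, 0, 0], "hand": 0}
    - {"travel": [0, -0.0055, -0.0011], "delta_rot": [0, 0, 0], "hand": 0}
    - {"travel": [0, -0.0055, -0.0011], "delta_rot": [0, 0, 0], "hand": 0}

```text
t: 25.15
position: [0.5298, -0.0239, 0.0539]
tool_rot: [2.933, 0.0, -1.542]
contact_force: [-0.4, -0.6, 0.5]
finger_gap: 0.138
```

```bash
python3 - <<'E'
from h import *
for xt in (-71.5,): go(*btcp(xt,28.3,12,32.2))
s=cam("scene"); crop(s,220,130,320,210,7,"j2.png")
s=manip.state()
for th in (6,3,0): go(*btcp(-71.5,28.3,th,32.2),s)
E
```

```text
t 25.15 pos [ 0.5298 -0.0239  0.0539] rot [ 2.933  0.    -1.542] F [-0.4 -0.6  0.5] gap 0.138
  tgt [ 0.5298 -0.0241  0.0544]  travel [ 0.0002  0.     -0.0005] delta_rot [-0.0007  0.0001 -0.0002]
  tcp in trough [-20.8  32. ]
t 25.2 pos [ 0.5298 -0.0239  0.054 ] rot [ 2.933  0.    -1.542] F [-0.1  0.2  0.1] gap 0.138
  tgt [ 0.5274 -0.0242  0.049 ]  travel [0.0002 0.0013 0.0054] delta_rot [ 1.039e-01  1.000e-04 -2.000e-04]
  tcp in trough [-20.7  32. ]
t 25.2 pos [ 0.5298 -0.0239  0.054 ] rot [ 2.933  0.    -1.542] F [-0.1  0.2  0.1] gap 0.138
  tgt [ 0.5264 -0.0242  0.0462]  travel [0.0002 0.0017 0.0083] delta_rot [ 1.562e-01  1.000e-04 -2.000e-04]
  tcp in trough [-20.7  32. ]
t 25.2 pos [ 0.5298 -0.0239  0.054 ] rot [ 2.933  0.    -1.542] F [-0.1  0.2  0.1] gap 0.138
  tgt [ 0.5255 -0.0242  0.0433]  travel [0.0002 0.0019 0.0113] delta_rot [ 2.086e-01  1.000e-04 -2.000e-04]
  tcp in trough [-20.7  32. ]
```

View pics/j2.png

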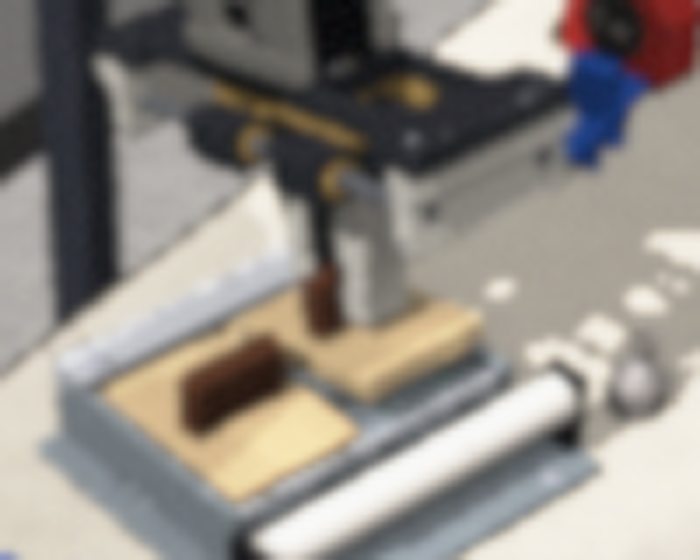

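Tongue is under the lip, no load. Lower flat.

Call:
move_arm:
  moves:
    - {"travel": [0, 0.0004, 0.0012], "delta_rot": [0.025, 0, 0], "hand": 0}
    - {"travel": [0, 0.0008, 0.0025], "delta_rot": [0.051, 0, 0], "hand": 0}
    - {"travel": [0, 0.0011, 0.0039], "delta_rot": [0.077, 0, 0], "hand": 0}
    - {"travel": [0, 0.0013, 0.0053], "delta_rot": [0.103, 0, 0], "hand": 0}
    - {"travel": [0, 0.0015, 0.0068], "delta_rot": [0.129, 0, 0], "hand": 0}
    - {"travel": [0, 0.0017, 0.0083], "delta_rot": [0.155, 0, 0], "hand": 0}
    - {"travel": [0, 0.0017, 0.0083], "delta_rot": [0.155, 0, 0], "hand": 0}

```text
t: 26.08
position: [0.5253, -0.0241, 0.0463]
tool_rot: [3.088, 0.0, -1.542]
contact_force: [-0.8, 0.6, -1.4]
finger_gap: 0.134
```

Call:
move_arm:
  moves:
    - {"travel": [0, 0.0003, 0.0014], "delta_rot": [0.026, 0, 0], "hand": 0}
    - {"travel": [0, 0.0004, 0.0022], "delta_rot": [0.04, 0, 0], "hand": 0}
    - {"travel": [0, 0.0004, 0.003], "delta_rot": [0.054, 0, 0], "hand": 0}
    - {"travel": [0, 0.0004, 0.0038], "delta_rot": [0.054, 0, 0], "hand": 0}
    - {"travel": [0, 0.0004, 0.0038], "delta_rot": [0.054, 0, 0], "hand": 0}

```text
t: 26.7
position: [0.5255, -0.0241, 0.043]
tool_rot: [3.141, -0.0, -1.542]
contact_force: [-3.1, 0.1, 6.6]
finger_gap: 0.132
```

Call:
move_arm:
  moves:
    - {"travel": [0, 0, 0], "delta_rot": [0, 0, 0], "hand": 35}
    - {"travel": [0, 0, 0], "delta_rot": [0, 0, 0], "hand": 35}
    - {"travel": [0, 0, 0], "delta_rot": [0, 0, 0], "hand": 35}
    - {"travel": [0, 0, -0.03], "delta_rot": [0, 0, 0], "hand": 35}
    - {"travel": [0, 0, -0.08], "delta_rot": [0, 0, 0], "hand": 35}
    - {"travel": [0.05, 0.02, -0.1], "delta_rot": [0, 0, 0], "hand": 35}
    - {"travel": [0.1, 0.04, -0.11], "delta_rot": [0, 0, 0], "hand": 35}
    - {"travel": [0.16, 0.06, -0.12], "delta_rot": [0, 0, 0], "hand": 35}
    - {"travel": [0.22, 0.08, -0.12], "delta_rot": [0, 0, 0], "hand": 35}
    - {"travel": [0.28, 0.1, -0.12], "delta_rot": [0, 0, 0.0], "hand": 35}

```text
t: 27.95
position: [0.434, -0.3057, 0.1628]
tool_rot: [-3.141, -0.0, -1.541]
contact_force: [0.9, 0.4, 0.1]
finger_gap: 0.348
```

Call:
move_arm:
  moves:
    - {"travel": [0.055, 0.02, 0], "delta_rot": [0, 0, 0], "hand": 40}
    - {"travel": [0.11, 0.04, 0], "delta_rot": [0, 0, 0], "hand": 40}
    - {"travel": [0.165, 0.06, 0], "delta_rot": [0, 0, 0], "hand": 40}
    - {"travel": [0.2, 0.07, 0], "delta_rot": [0, 0, 0], "hand": 40}
    - {"travel": [0.2, 0.07, 0], "delta_rot": [0, 0, 0], "hand": 40}

```text
t: 28.58
position: [0.369, -0.508, 0.1614]
tool_rot: [3.141, 0.001, -1.545]
contact_force: [-1.0, -0.1, 0.1]
finger_gap: 0.4
```

```bash
cat > cl.py <<'E'
from h import *
import sys
np.set_printoptions(precision=4,suppress=True)
for nm in ("top","scene"):
    c=cam(nm); P=cloud(c); Z=P[...,2]
    if nm=="top": crop(c,170,120,430,250,3,sys.argv[1])
    m=cv2.inRange(cv2.cvtColor(c["bgr"],cv2.COLOR_BGR2HSV),(100,120,50),(130,255,255))
    n,l,st,ce=cv2.connectedComponentsWithStats(m)
    for i in range(1,n):
        if st[i,4]<60: continue
        p=P[l==i]; md=np.median(p,0)
        if not (0.42<md[0]<0.7): continue
        pl=(l==i)&(Z>0.016)&(Z<0.031)
        ys,xs=np.nonzero(pl); q=plane(c,np.c_[xs,ys],0.0245)
        k=np.linalg.norm(q[:,:2]-np.median(q[:,:2],0),axis=1)<0.045; r=cv2.minAreaRect((q[k,:2]*1000).astype(np.float32))
        b=cv2.boxPoints(r); e=[b[1]-b[0],b[2]-b[1]]; L=max(e,key=np.linalg.norm)
        tb=P[(l==i)&(Z>0.042)&(Z<0.056)]
        print(nm,st[i][:5],"plate rect",np.round(r[0],1),np.round(r[1],1),"long ang",np.round(np.degrees(np.arctan2(L[1],L[0]))%180,1),"tab",len(tb),np.median(tb,0))
E
python3 cl.py c1.png
```

```text
top [333 149  25  14 187] plate rect [ 606.8 -229.7] [22.1 72.3] long ang 108.5 tab 42 [ 0.6063 -0.2291  0.0498]
top [186 162  25  15 196] plate rect [577.5 194.4] [73.1 22.9] long ang 66.5 tab 43 [0.5769 0.1963 0.0498]
top [195 196  26   8 189] plate rect [488.6 166.5] [68.8 20. ] long ang 89.0 tab 38 [0.4885 0.1693 0.0496]
scene [297 137  15  16 131] plate rect [ 602.6 -226.5] [26.5 72.8] long ang 114.1 tab 25 [ 0.6038 -0.2276  0.0478]
scene [181 196  28  18 233] plate rect [570.8 196.5] [72.3 30.1] long ang 65.0 tab 31 [0.5697 0.1959 0.0492]
scene [209 210  25  19 210] plate rect [485.5 168.2] [24.7 70.6] long ang 93.9 tab 42 [0.4823 0.169  0.0496]
```

View pics/c1.png

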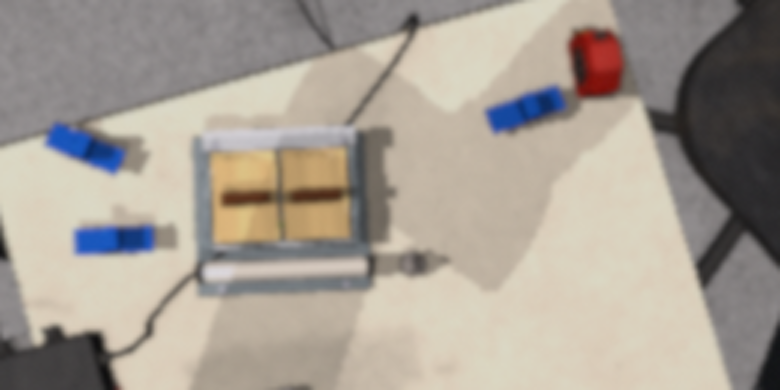

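```bash
python3 - <<'E'
from h import *
go(np.array([0.6065,-0.2293,0.11]),Ro.from_euler("xyz",[np.pi,0,np.radians(109.2+90-360)]))
c=cam("top"); P=cloud(c)
# toolbox heights
m=(P[...,0]>0.3)&(P[...,0]<0.46)&(P[...,1]>0.1)&(P[...,1]<0.35)&(P[...,2]>0.03)
q=P[m]; print(len(q),q.min(0),q.max(0))
for x0 in np.arange(0.30,0.46,0.02):
    k=q[(q[:,0]>=x0)&(q[:,0]<x0+.02)]
    if len(k): print(round(x0,2),len(k),"y",k[:,1].min().round(3),k[:,1].max().round(3),"z",np.percentile(k[:,2],[50,98]).round(3))
E
```

```text
t 28.68 pos [ 0.3699 -0.5058  0.1618] rot [ 3.141e+00  1.000e-03 -1.543e+00] F [0.3 0.  0.5] gap 0.402
  tgt [ 0.6065 -0.2293  0.11  ]  travel [-0.2698 -0.2442  0.0518] delta_rot [1.1000e-03 4.0000e-04 1.2633e+00]
  tcp in trough [153.1 509.1]
2712 [0.30005517 0.12983961 0.03033834] [0.45820171 0.34997029 0.17432642]
0.3 584 y 0.145 0.35 z [0.121 0.162]
0.32 629 y 0.157 0.35 z [0.122 0.163]
0.34 599 y 0.159 0.349 z [0.122 0.159]
0.36 498 y 0.164 0.346 z [0.122 0.17 ]
0.38 325 y 0.13 0.314 z [0.119 0.167]
0.4 51 y 0.13 0.234 z [0.055 0.118]
0.44 26 y 0.331 0.348 z [0.048 0.059]
```

Call:
move_arm:
  moves:
    - {"travel": [-0.034, -0.03, 0], "delta_rot": [0, 0, 0.16], "hand": 32}
    - {"travel": [-0.068, -0.061, 0], "delta_rot": [0, 0, 0.32], "hand": 32}
    - {"travel": [-0.101, -0.092, 0], "delta_rot": [0, 0, 0.48], "hand": 32}
    - {"travel": [-0.135, -0.122, 0], "delta_rot": [0, 0, 0.64], "hand": 32}
    - {"travel": [-0.169, -0.153, 0], "delta_rot": [0, 0, 0.8], "hand": 32}
    - {"travel": [-0.202, -0.183, 0.01], "delta_rot": [0, 0, 0.96], "hand": 32}
    - {"travel": [-0.236, -0.214, 0.03], "delta_rot": [0, 0, 1.12], "hand": 32}
    - {"travel": [-0.27, -0.244, 0.05], "delta_rot": [0, 0, 1.263], "hand": 32}
    - {"travel": [-0.27, -0.244, 0.07], "delta_rot": [0, 0, 1.263], "hand": 32}
    - {"travel": [-0.27, -0.244, 0.07], "delta_rot": [0, 0, 1.263], "hand": 32}

```text
t: 29.98
position: [0.6055, -0.2269, 0.0911]
tool_rot: [3.14, -0.003, -2.802]
contact_force: [0.1, 0.4, -0.4]
finger_gap: 0.321
```

```bash
python3 - <<'E'
from h import *
go(np.array([0.6065,-0.2293,0.029]),Ro.from_euler("xyz",[np.pi,0,np.radians(109.2+90-360)]))
s=cam("scene"); crop(s,260,90,360,170,7,"k1.png")
E
```

```text
t 29.98 pos [ 0.6055 -0.2269  0.0911] rot [ 3.140e+00 -3.000e-03 -2.802e+00] F [ 0.1  0.4 -0.4] gap 0.321
  tgt [ 0.6065 -0.2293  0.029 ]  travel [-0.0003 -0.0027  0.0621] delta_rot [ 0.0016 -0.0027  0.0041]
  tcp in trough [-90.6 237.1]
```

View pics/k1.png

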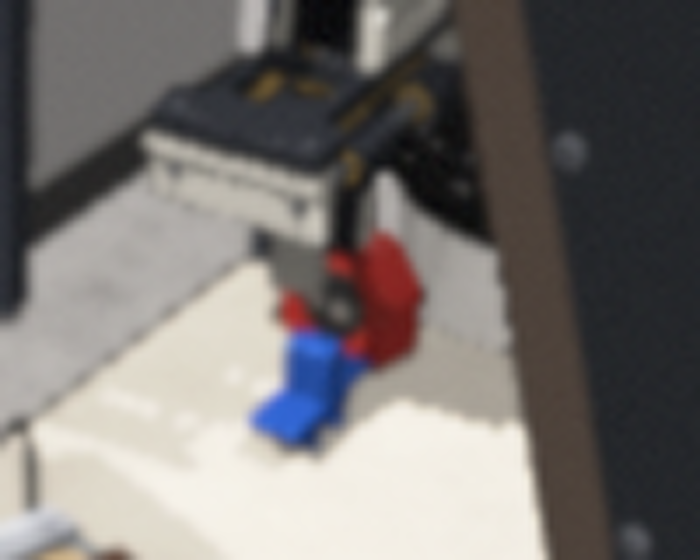

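Call:
move_arm:
  moves:
    - {"travel": [0, -0.0027, 0.02], "delta_rot": [0, 0, 0.004], "hand": 32}
    - {"travel": [0, -0.0027, 0.04], "delta_rot": [0, 0, 0.004], "hand": 32}
    - {"travel": [0, -0.0027, 0.052], "delta_rot": [0, 0, 0.004], "hand": 32}
    - {"travel": [0, -0.0027, 0.06], "delta_rot": [0, 0, 0.004], "hand": 32}
    - {"travel": [0, -0.0027, 0.062], "delta_rot": [0, 0, 0.004], "hand": 32}
    - {"travel": [0, -0.0027, 0.062], "delta_rot": [0, 0, 0.004], "hand": 32}

```text
t: 30.78
position: [0.6076, -0.2316, 0.0309]
tool_rot: [-3.141, 0.001, -2.809]
contact_force: [1.1, 0.5, 0.8]
finger_gap: 0.325
```

Call:
move_arm:
  moves:
    - {"travel": [0, 0, 0], "delta_rot": [0, 0, 0], "hand": 12}
    - {"travel": [0, 0, 0], "delta_rot": [0, 0, 0], "hand": 0}
    - {"travel": [0, 0, 0], "delta_rot": [0, 0, 0], "hand": 0}
    - {"travel": [0, 0, 0], "delta_rot": [0, 0, 0], "hand": 0}
  grip_force: 50

```text
t: 31.28
position: [0.6076, -0.2315, 0.0308]
tool_rot: [-3.141, 0.001, -2.809]
contact_force: [0.2, -0.6, 3.2]
finger_gap: 0.156
```

```bash
cat >> h.py <<'E'
def ctcp(y,zo,h,x=50.0):
    """clip held with TCP h mm above clip origin; origin at trough (x,y), height zo"""
    return np.array([*t2w(x,y),(zo+h)/1000]), Ro.from_euler("xyz",[np.pi,0,-np.pi/2+A])
E
python3 - <<'E'
from h import *
go(*ctcp(34,80,19.5))
s=cam("scene"); crop(s,260,90,360,170,7,"k2.png")
E
```

```text
t 31.27 pos [ 0.6076 -0.2315  0.0308] rot [-3.141e+00  1.000e-03 -2.809e+00] F [ 0.2 -0.6  3.2] gap 0.156
  tgt [ 0.4591 -0.0279  0.0995]  travel [ 0.0738  0.2409 -0.0688] delta_rot [-7.0000e-04  3.0000e-04 -1.2671e+00]
  tcp in trough [-92.6 241.8]
```

View pics/k2.png

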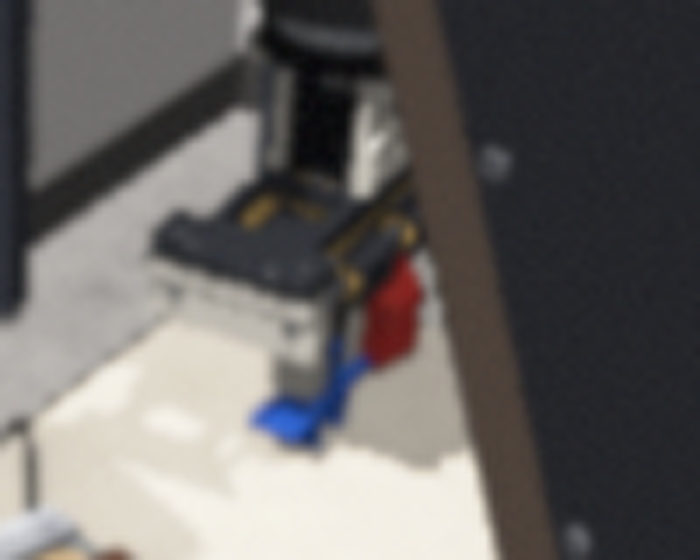

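Call:
move_arm:
  moves:
    - {"travel": [0, 0, -0.03], "delta_rot": [0, 0, 0], "hand": 0}
    - {"travel": [0, 0.0, -0.08], "delta_rot": [0, 0, 0], "hand": 0}
    - {"travel": [0.01, 0.035, -0.11], "delta_rot": [0, 0, -0.17], "hand": 0}
    - {"travel": [0.022, 0.075, -0.11], "delta_rot": [0, 0, -0.34], "hand": 0}
    - {"travel": [0.035, 0.117, -0.11], "delta_rot": [0, 0, -0.51], "hand": 0}
    - {"travel": [0.048, 0.158, -0.11], "delta_rot": [0, 0, -0.68], "hand": 0}
    - {"travel": [0.062, 0.2, -0.11], "delta_rot": [0, 0, -0.85], "hand": 0}
    - {"travel": [0.074, 0.241, -0.11], "delta_rot": [0, 0, -1.02], "hand": 0}
    - {"travel": [0.074, 0.241, -0.11], "delta_rot": [0, 0, -1.19], "hand": 0}
    - {"travel": [0.074, 0.241, -0.11], "delta_rot": [0, 0, -1.267], "hand": 0}

```text
t: 32.58
position: [0.4583, -0.0272, 0.1406]
tool_rot: [-3.141, 0.0, -1.537]
contact_force: [1.5, -0.2, -0.9]
finger_gap: 0.158
```

```bash
python3 - <<'E'
from h import *
go(*ctcp(34,52,21.3))
c=cam("top"); crop(c,220,140,320,230,7,"k3t.png")
s=cam("scene"); crop(s,220,120,330,210,7,"k3.png")
E
```

```text
t 32.58 pos [ 0.4583 -0.0272  0.1406] rot [-3.141  0.    -1.537] F [ 1.5 -0.2 -0.9] gap 0.158
  tgt [ 0.4591 -0.0279  0.0733]  travel [ 0.0008 -0.0007  0.0673] delta_rot [-0.0005  0.0004  0.0051]
  tcp in trough [50.8 33.3]
```

View pics/k3.png

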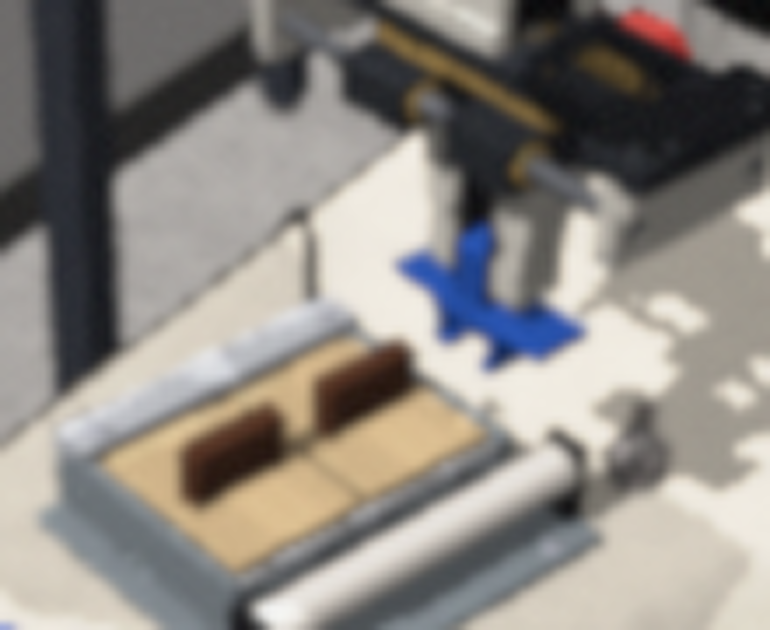

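View pics/k3t.png

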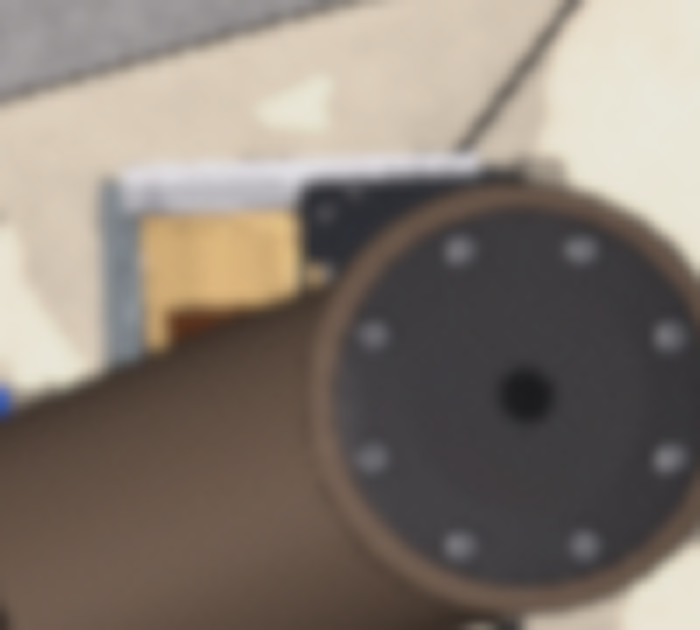

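Call:
move_arm:
  moves:
    - {"travel": [0.0008, -0.0007, 0.03], "delta_rot": [0, 0, 0.005], "hand": 0}
    - {"travel": [0.0008, -0.0007, 0.055], "delta_rot": [0, 0, 0.005], "hand": 0}
    - {"travel": [0.0008, -0.0007, 0.067], "delta_rot": [0, 0, 0.005], "hand": 0}
    - {"travel": [0.0008, -0.0007, 0.067], "delta_rot": [0, 0, 0.005], "hand": 0}

```text
t: 33.17
position: [0.4591, -0.0289, 0.0729]
tool_rot: [3.14, -0.001, -1.548]
contact_force: [-0.4, -0.4, 0.2]
finger_gap: 0.154
```

```bash
python3 - <<'E'
from h import *
go(*ctcp(34,44,21.3))
s=cam("scene"); crop(s,220,120,330,210,7,"k4.png")
go(*ctcp(34,44,21.3))
E
```

```text
t 33.17 pos [ 0.4591 -0.0289  0.0729] rot [ 3.140e+00 -1.000e-03 -1.548e+00] F [-0.4 -0.4  0.2] gap 0.154
  tgt [ 0.4591 -0.0279  0.0653]  travel [-0.001  -0.0001  0.0076] delta_rot [ 0.0016 -0.0006 -0.0063]
  tcp in trough [50.1 34.9]
t 33.23 pos [ 0.4596 -0.0287  0.0736] rot [ 3.141 -0.    -1.548] F [ 0.2 -0.5 -1. ] gap 0.158
  tgt [ 0.4591 -0.0279  0.0653]  travel [-0.0008  0.0005  0.0083] delta_rot [ 0.0002 -0.0002 -0.0058]
  tcp in trough [49.5 34.8]
```

View pics/k4.png

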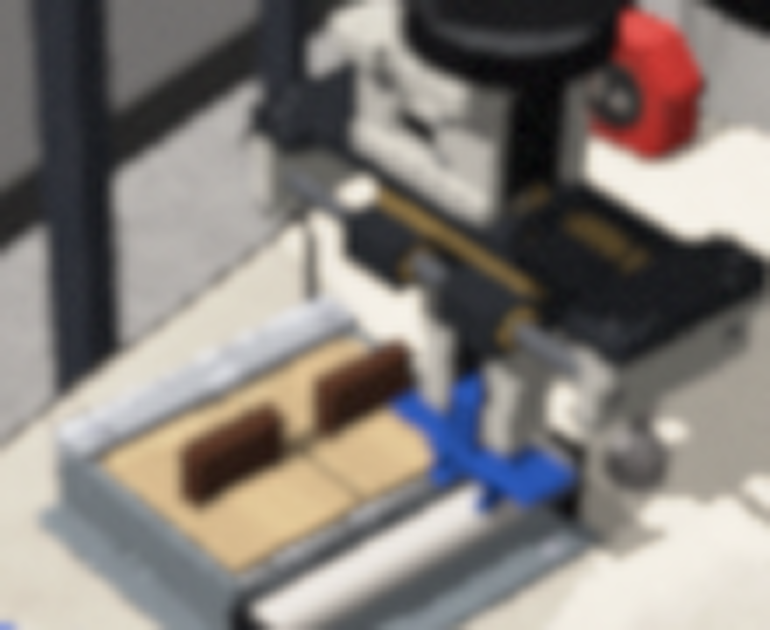

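Call:
move_arm:
  moves:
    - {"travel": [0, 0.0005, 0.004], "delta_rot": [0, 0, -0.006], "hand": 0}
    - {"travel": [0, 0.0005, 0.0075], "delta_rot": [0, 0, -0.006], "hand": 0}
    - {"travel": [0, 0.0005, 0.0085], "delta_rot": [0, 0, -0.006], "hand": 0}
    - {"travel": [0, 0.0005, 0.0085], "delta_rot": [0, 0, -0.006], "hand": 0}

```text
t: 33.72
position: [0.4588, -0.0287, 0.0649]
tool_rot: [3.141, 0.0, -1.541]
contact_force: [-1.0, -0.6, -0.1]
finger_gap: 0.154
```

Call:
move_arm:
  moves:
    - {"travel": [0, 0, 0.001], "delta_rot": [0, 0, 0], "hand": 0}
    - {"travel": [0, 0, 0.002], "delta_rot": [0, 0, 0], "hand": 0}
    - {"travel": [0, 0, 0.002], "delta_rot": [0, 0, 0], "hand": 0}

```text
t: 34.1
position: [0.459, -0.0286, 0.063]
tool_rot: [-3.141, 0.0, -1.541]
contact_force: [-1.0, -0.3, 3.9]
finger_gap: 0.157
```

Call:
move_arm:
  moves:
    - {"travel": [0, 0, 0.001], "delta_rot": [0, 0, 0], "hand": 0}
    - {"travel": [0, 0, 0.002], "delta_rot": [0, 0, 0], "hand": 0}
    - {"travel": [0, 0, 0.003], "delta_rot": [0, 0, 0], "hand": 0}

```text
t: 34.48
position: [0.4591, -0.0286, 0.06]
tool_rot: [-3.141, 0.0, -1.541]
contact_force: [-2.3, -0.6, 5.0]
finger_gap: 0.156
```

Call:
move_arm:
  moves:
    - {"travel": [0, 0, 0.001], "delta_rot": [0, 0, 0], "hand": 0}
    - {"travel": [0, 0, 0.002], "delta_rot": [0, 0, 0], "hand": 0}
    - {"travel": [0, 0, 0.003], "delta_rot": [0, 0, 0], "hand": 0}

```text
t: 34.85
position: [0.4589, -0.0286, 0.0567]
tool_rot: [3.142, 0.0, -1.541]
contact_force: [-1.2, 0.2, 2.7]
finger_gap: 0.158
```

Call:
move_arm:
  moves:
    - {"travel": [0, 0, 0.001], "delta_rot": [0, 0, 0], "hand": 0}
    - {"travel": [0, 0, 0.0025], "delta_rot": [0, 0, 0], "hand": 0}
    - {"travel": [0, 0, 0.004], "delta_rot": [0, 0, 0], "hand": 0}
    - {"travel": [0, 0, 0.004], "delta_rot": [0, 0, 0], "hand": 0}

```text
t: 35.35
position: [0.4586, -0.0287, 0.0525]
tool_rot: [3.141, 0.0, -1.541]
contact_force: [-0.6, -0.3, -4.4]
finger_gap: 0.157
```

Call:
move_arm:
  moves:
    - {"travel": [0, 0, 0.001], "delta_rot": [0, 0, 0], "hand": 0}
    - {"travel": [0, 0, 0.002], "delta_rot": [0, 0, 0], "hand": 0}
    - {"travel": [0, 0, 0.002], "delta_rot": [0, 0, 0], "hand": 0}

```text
t: 35.72
position: [0.4589, -0.0287, 0.0512]
tool_rot: [3.142, -0.0, -1.541]
contact_force: [-2.8, 1.0, 3.5]
finger_gap: 0.156
```

```bash
python3 - <<'E'
from h import *
go(*ctcp(34,30,21.3))
s=cam("scene"); crop(s,220,120,330,210,7,"k5.png")
E
```

```text
t 35.73 pos [ 0.4589 -0.0287  0.0512] rot [ 3.142 -0.    -1.541] F [-2.8  1.   3.5] gap 0.156
  tgt [ 0.4591 -0.0279  0.0513]  travel [-0.0008 -0.0003 -0.0001] delta_rot [ 0.     -0.0001  0.0009]
  tcp in trough [50.3 34.8]
```

View pics/k5.png

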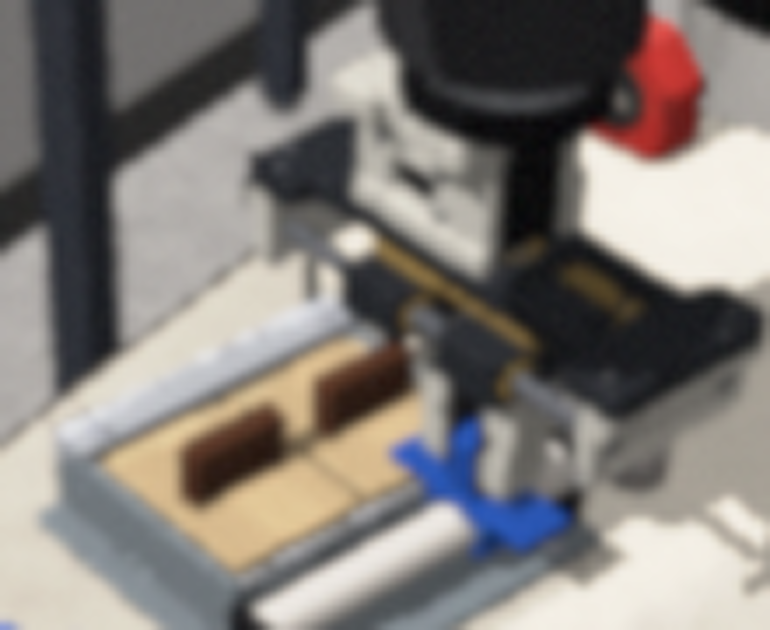

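Call:
move_arm:
  moves:
    - {"travel": [0, 0, 0.001], "delta_rot": [0, 0, 0], "hand": 0}
    - {"travel": [0, 0, 0.001], "delta_rot": [0, 0, 0], "hand": 0}
    - {"travel": [0, 0, 0.001], "delta_rot": [0, 0, 0], "hand": 0}

```text
t: 36.15
position: [0.459, -0.0287, 0.0511]
tool_rot: [-3.141, -0.0, -1.54]
contact_force: [-8.0, 1.4, 18.5]
finger_gap: 0.157
```

Call:
move_arm:
  moves:
    - {"travel": [0, 0, -0.0015], "delta_rot": [0, 0, 0], "hand": 0}
    - {"travel": [0, 0, -0.0015], "delta_rot": [0, 0, 0], "hand": 28}
    - {"travel": [0, 0, -0.0015], "delta_rot": [0, 0, 0], "hand": 28}
    - {"travel": [0, 0, -0.0015], "delta_rot": [0, 0, 0], "hand": 28}
    - {"travel": [0, 0, -0.03], "delta_rot": [0, 0, 0], "hand": 28}
    - {"travel": [0, 0, -0.08], "delta_rot": [0, 0, 0], "hand": 28}
    - {"travel": [-0.04, 0, -0.1], "delta_rot": [0, 0, 0], "hand": 28}
    - {"travel": [-0.1, 0, -0.11], "delta_rot": [0, 0, -0.1], "hand": 28}
    - {"travel": [-0.15, -0.01, -0.11], "delta_rot": [0, 0, -0.28], "hand": 28}
    - {"travel": [-0.195, -0.03, -0.11], "delta_rot": [0, 0, -0.46], "hand": 28}

```text
t: 37.4
position: [0.4831, 0.1692, 0.1606]
tool_rot: [-3.14, 0.0, -1.074]
contact_force: [1.6, -0.5, 0.1]
finger_gap: 0.278
```

```bash
python3 - <<'E'
from h import *
print("C3"); go(np.array([0.4875,0.1672,0.08]),Ro.from_euler("xyz",[np.pi,0,np.radians(89.5-90)]))
print("C2"); go(np.array([0.577,0.195,0.08]),Ro.from_euler("xyz",[np.pi,0,np.radians(67-90)]))
s=cam("scene"); crop(s,170,130,330,240,5,"k6.png")
E
```

```text
C3
t 37.4 pos [0.4831 0.1692 0.1606] rot [-3.14   0.    -1.074] F [ 1.6 -0.5  0.1] gap 0.278
  tgt [0.4875 0.1672 0.08  ]  travel [ 0.0039 -0.0028  0.0806] delta_rot [-1.6000e-03 -5.0000e-04 -1.0653e+00]
  tcp in trough [  20.3 -162.3]
C2
t 37.4 pos [0.4831 0.1692 0.1606] rot [-3.14   0.    -1.074] F [ 1.6 -0.5  0.1] gap 0.278
  tgt [0.577 0.195 0.08 ]  travel [ 0.0221 -0.0948  0.0807] delta_rot [-1.600e-03 -2.000e-04 -6.726e-01]
  tcp in trough [  20.3 -162.3]
```

View pics/k6.png

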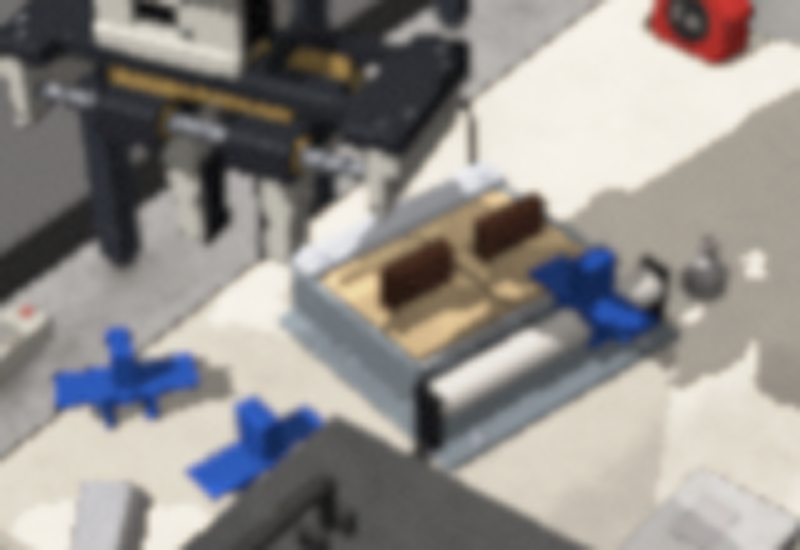

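Call:
move_arm:
  moves:
    - {"travel": [0.006, -0.025, 0.0], "delta_rot": [0, 0, -0.16], "hand": 32}
    - {"travel": [0.011, -0.05, 0.01], "delta_rot": [0, 0, -0.32], "hand": 32}
    - {"travel": [0.017, -0.075, 0.03], "delta_rot": [0, 0, -0.48], "hand": 32}
    - {"travel": [0.022, -0.0943, 0.05], "delta_rot": [0, 0, -0.64], "hand": 32}
    - {"travel": [0.022, -0.0943, 0.07], "delta_rot": [0, 0, -0.655], "hand": 32}
    - {"travel": [0.022, -0.0943, 0.075], "delta_rot": [0, 0, -0.655], "hand": 32}
    - {"travel": [0.022, -0.0943, 0.075], "delta_rot": [0, 0, -0.655], "hand": 32}

```text
t: 38.33
position: [0.5766, 0.192, 0.085]
tool_rot: [3.141, 0.0, -0.426]
contact_force: [0.1, 0.4, 0.1]
finger_gap: 0.318
```

```bash
python3 - <<'E'
from h import *
print("C2"); go(np.array([0.5765,0.195,0.03]),Ro.from_euler("xyz",[np.pi,0,np.radians(66-90)]))
s=cam("scene"); crop(s,150,140,270,230,6,"k7.png")
E
```

```text
C2
t 38.33 pos [0.5766 0.192  0.085 ] rot [ 3.141  0.    -0.426] F [0.1 0.4 0.1] gap 0.318
  tgt [0.5765 0.195  0.03  ]  travel [-0.0013 -0.0027  0.055 ] delta_rot [ 0.0004  0.     -0.0075]
  tcp in trough [ -73.8 -182.4]
```

View pics/k7.png

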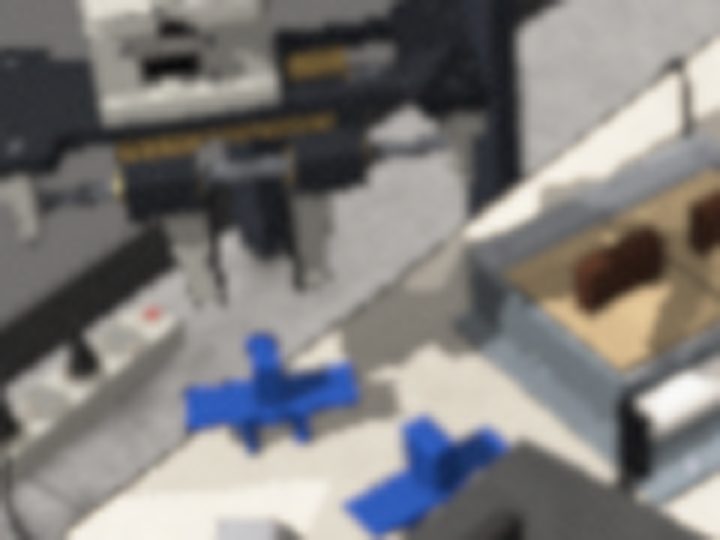

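Call:
move_arm:
  moves:
    - {"travel": [-0.0013, -0.0027, 0.015], "delta_rot": [0, 0, -0.0075], "hand": 32}
    - {"travel": [-0.0013, -0.0027, 0.035], "delta_rot": [0, 0, -0.0075], "hand": 32}
    - {"travel": [-0.0013, -0.0027, 0.047], "delta_rot": [0, 0, -0.0075], "hand": 32}
    - {"travel": [-0.0013, -0.0027, 0.054], "delta_rot": [0, 0, -0.0075], "hand": 32}
    - {"travel": [-0.0013, -0.0027, 0.0545], "delta_rot": [0, 0, -0.0075], "hand": 32}
    - {"travel": [-0.0013, -0.0027, 0.0545], "delta_rot": [0, 0, -0.0075], "hand": 32}

```text
t: 39.12
position: [0.577, 0.1953, 0.0309]
tool_rot: [-3.141, -0.001, -0.418]
contact_force: [-0.6, 0.1, 0.4]
finger_gap: 0.321
```

Call:
move_arm:
  moves:
    - {"travel": [0, 0, 0], "delta_rot": [0, 0, 0], "hand": 12}
    - {"travel": [0, 0, 0], "delta_rot": [0, 0, 0], "hand": 0}
    - {"travel": [0, 0, 0], "delta_rot": [0, 0, 0], "hand": 0}
    - {"travel": [0, 0, 0], "delta_rot": [0, 0, 0], "hand": 0}
  grip_force: 50

```text
t: 39.62
position: [0.5769, 0.1953, 0.0308]
tool_rot: [-3.141, -0.0, -0.418]
contact_force: [-0.5, -0.3, 2.4]
finger_gap: 0.153
```

```bash
python3 - <<'E'
from h import *
go(*ctcp(-12,110,21))
s=cam("scene"); crop(s,150,140,270,230,6,"k8.png")
E
```

```text
t 39.62 pos [0.5769 0.1953 0.0308] rot [-3.141 -0.    -0.418] F [-0.5 -0.3  2.4] gap 0.153
  tgt [0.4578 0.018  0.131 ]  travel [-0.0368  0.2103 -0.1003] delta_rot [-8.0000e-04 -1.0000e-04  1.1235e+00]
  tcp in trough [ -74.2 -185.7]
```

View pics/k8.png

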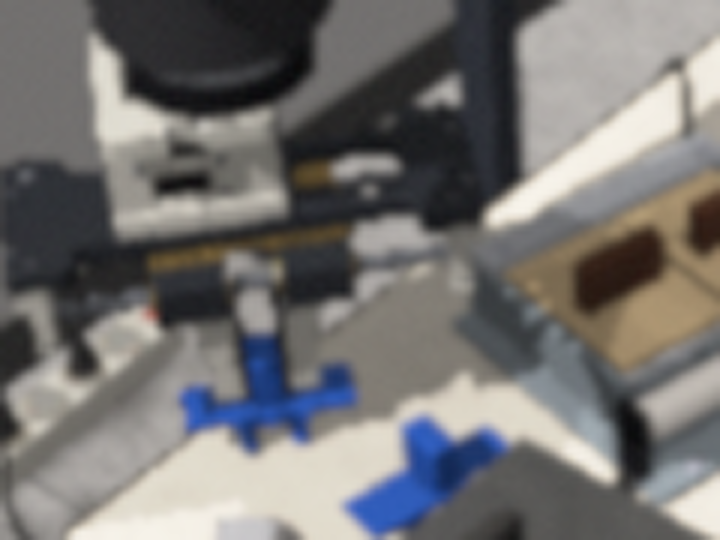

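Call:
move_arm:
  moves:
    - {"travel": [0, 0, -0.03], "delta_rot": [0, 0, 0], "hand": 0}
    - {"travel": [0, 0.0, -0.08], "delta_rot": [0, 0, 0], "hand": 0}
    - {"travel": [-0.005, 0.03, -0.11], "delta_rot": [0, 0, 0.16], "hand": 0}
    - {"travel": [-0.012, 0.07, -0.11], "delta_rot": [0, 0, 0.32], "hand": 0}
    - {"travel": [-0.02, 0.11, -0.11], "delta_rot": [0, 0, 0.48], "hand": 0}
    - {"travel": [-0.028, 0.15, -0.11], "delta_rot": [0, 0, 0.64], "hand": 0}
    - {"travel": [-0.034, 0.19, -0.11], "delta_rot": [0, 0, 0.8], "hand": 0}
    - {"travel": [-0.0368, 0.2103, -0.11], "delta_rot": [0, 0, 0.96], "hand": 0}
    - {"travel": [-0.0368, 0.2103, -0.11], "delta_rot": [0, 0, 1.1235], "hand": 0}
    - {"travel": [-0.0368, 0.2103, -0.11], "delta_rot": [0, 0, 1.1235], "hand": 0}

```text
t: 40.92
position: [0.4573, 0.0177, 0.1404]
tool_rot: [-3.141, 0.0, -1.541]
contact_force: [-0.6, 0.0, -1.2]
finger_gap: 0.155
```

```bash
python3 - <<'E'
from h import *
go(*ctcp(-12,52,21.3))
s=cam("scene"); crop(s,220,120,330,210,7,"k9.png")
E
```

```text
t 40.92 pos [0.4573 0.0177 0.1404] rot [-3.141  0.    -1.541] F [-0.6  0.  -1.2] gap 0.155
  tgt [0.4578 0.018  0.0733]  travel [-0.0003 -0.0004  0.0671] delta_rot [-0.0002  0.0002  0.0003]
  tcp in trough [ 50.5 -11.6]
```

View pics/k9.png

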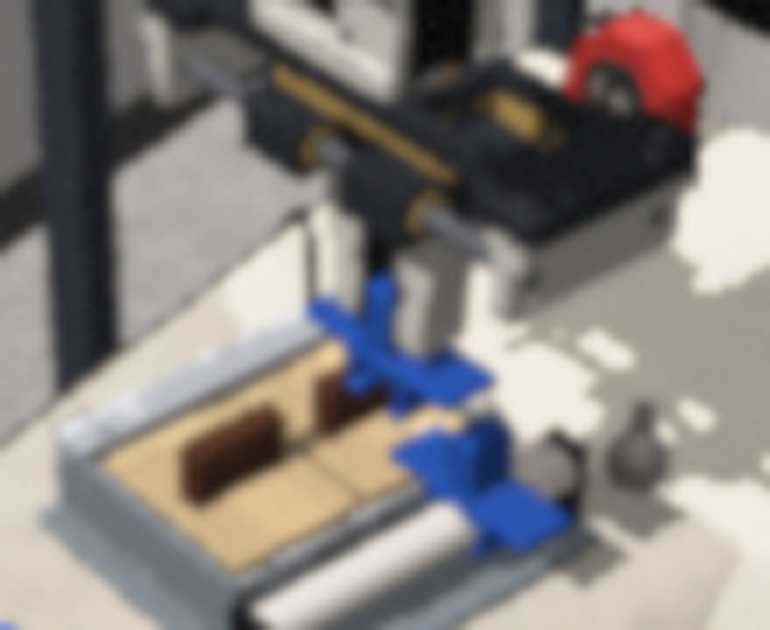

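Call:
move_arm:
  moves:
    - {"travel": [0, -0.0004, 0.03], "delta_rot": [0, 0, 0], "hand": 0}
    - {"travel": [0, -0.0004, 0.055], "delta_rot": [0, 0, 0], "hand": 0}
    - {"travel": [0, -0.0004, 0.067], "delta_rot": [0, 0, 0], "hand": 0}
    - {"travel": [0, -0.0004, 0.073], "delta_rot": [0, 0, 0], "hand": 0}
    - {"travel": [0, -0.0004, 0.076], "delta_rot": [0, 0, 0], "hand": 0}
    - {"travel": [0, -0.0004, 0.076], "delta_rot": [0, 0, 0], "hand": 0}

```text
t: 41.72
position: [0.4579, 0.018, 0.0647]
tool_rot: [-3.141, 0.0, -1.542]
contact_force: [-1.5, -0.1, 0.8]
finger_gap: 0.156
```

Call:
move_arm:
  moves:
    - {"travel": [0, 0, 0.001], "delta_rot": [0, 0, 0], "hand": 0}
    - {"travel": [0, 0, 0.002], "delta_rot": [0, 0, 0], "hand": 0}
    - {"travel": [0, 0, 0.003], "delta_rot": [0, 0, 0], "hand": 0}
    - {"travel": [0, 0, 0.003], "delta_rot": [0, 0, 0], "hand": 0}

```text
t: 42.22
position: [0.4582, 0.018, 0.0617]
tool_rot: [-3.141, 0.0, -1.542]
contact_force: [-2.3, 0.0, 4.2]
finger_gap: 0.154
```

Call:
move_arm:
  moves:
    - {"travel": [0, 0, 0.001], "delta_rot": [0, 0, 0], "hand": 0}
    - {"travel": [0, 0, 0.002], "delta_rot": [0, 0, 0], "hand": 0}
    - {"travel": [0, 0, 0.003], "delta_rot": [0, 0, 0], "hand": 0}
    - {"travel": [0, 0, 0.004], "delta_rot": [0, 0, 0], "hand": 0}

```text
t: 42.72
position: [0.458, 0.018, 0.0573]
tool_rot: [-3.141, 0.0, -1.542]
contact_force: [-1.1, -0.1, 2.3]
finger_gap: 0.152
```

Call:
move_arm:
  moves:
    - {"travel": [0, 0, 0.0015], "delta_rot": [0, 0, 0], "hand": 0}
    - {"travel": [0, 0, 0.003], "delta_rot": [0, 0, 0], "hand": 0}
    - {"travel": [0, 0, 0.0045], "delta_rot": [0, 0, 0], "hand": 0}
    - {"travel": [0, 0, 0.006], "delta_rot": [0, 0, 0], "hand": 0}
    - {"travel": [0, 0, 0.007], "delta_rot": [0, 0, 0], "hand": 0}
    - {"travel": [0, 0, 0.007], "delta_rot": [0, 0, 0], "hand": 0}

```text
t: 43.48
position: [0.4579, 0.0179, 0.0512]
tool_rot: [-3.142, -0.0, -1.542]
contact_force: [-6.2, 0.4, 12.7]
finger_gap: 0.158
```

Call:
move_arm:
  moves:
    - {"travel": [0, 0, 0.0005], "delta_rot": [0, 0, 0], "hand": 0}
    - {"travel": [0, 0, 0.0005], "delta_rot": [0, 0, 0], "hand": 0}

```text
t: 43.72
position: [0.4579, 0.0179, 0.0511]
tool_rot: [-3.141, -0.0, -1.541]
contact_force: [-8.4, 0.5, 18.7]
finger_gap: 0.157
```

Call:
move_arm:
  moves:
    - {"travel": [0, 0, -0.0015], "delta_rot": [0, 0, 0], "hand": 0}
    - {"travel": [0, 0, -0.0015], "delta_rot": [0, 0, 0], "hand": 28}
    - {"travel": [0, 0, -0.0015], "delta_rot": [0, 0, 0], "hand": 28}
    - {"travel": [0, 0, -0.0015], "delta_rot": [0, 0, 0], "hand": 28}
    - {"travel": [0, 0, -0.03], "delta_rot": [0, 0, 0], "hand": 28}
    - {"travel": [0, 0, -0.08], "delta_rot": [0, 0, 0], "hand": 28}
    - {"travel": [-0.04, -0.01, -0.1], "delta_rot": [0, 0, -0.17], "hand": 28}
    - {"travel": [-0.09, -0.02, -0.11], "delta_rot": [0, 0, -0.34], "hand": 28}
    - {"travel": [-0.13, -0.025, -0.11], "delta_rot": [0, 0, -0.51], "hand": 28}
    - {"travel": [-0.149, -0.025, -0.11], "delta_rot": [0, 0, -0.68], "hand": 28}

```text
t: 44.98
position: [0.479, 0.1696, 0.16]
tool_rot: [-3.141, -0.0, -0.855]
contact_force: [-0.8, -0.7, 0.1]
finger_gap: 0.283
```

Call:
move_arm:
  moves:
    - {"travel": [0, 0, 0], "delta_rot": [0, 0, -0.17], "hand": 32}
    - {"travel": [0, 0, 0], "delta_rot": [0, 0, -0.34], "hand": 32}
    - {"travel": [0, 0, 0.0], "delta_rot": [0, 0, -0.51], "hand": 32}
    - {"travel": [0, 0, 0.02], "delta_rot": [0, 0, -0.68], "hand": 32}
    - {"travel": [0, 0, 0.04], "delta_rot": [0, 0, -0.85], "hand": 32}
    - {"travel": [0, 0, 0.05], "delta_rot": [0, 0, -0.85], "hand": 32}
    - {"travel": [0, 0, 0.05], "delta_rot": [0, 0, -0.85], "hand": 32}

```text
t: 45.85
position: [0.4784, 0.1673, 0.1094]
tool_rot: [3.141, 0.001, -0.016]
contact_force: [0.2, -0.4, 0.1]
finger_gap: 0.321
```

```bash
python3 - <<'E'
from h import *
go(np.array([0.4875,0.1672,0.0305]),Ro.from_euler("xyz",[np.pi,0,np.radians(-0.3)]))
s=cam("scene"); crop(s,150,130,280,240,6,"l1.png")
go(np.array([0.4875,0.1672,0.0305]),Ro.from_euler("xyz",[np.pi,0,np.radians(-0.3)]))
E
```

```text
t 45.85 pos [0.4784 0.1673 0.1094] rot [ 3.141e+00  1.000e-03 -1.600e-02] F [ 0.2 -0.4  0.1] gap 0.321
  tgt [0.4875 0.1672 0.0305]  travel [ 0.0092 -0.0001  0.0789] delta_rot [ 0.001   0.001  -0.0105]
  tcp in trough [  25.  -160.6]
t 45.9 pos [0.4788 0.1676 0.1101] rot [ 3.141 -0.    -0.015] F [ 0.2 -0.3 -1.1] gap 0.318
  tgt [0.4875 0.1672 0.0305]  travel [0.0087 0.0003 0.0796] delta_rot [ 0.0003 -0.     -0.0097]
  tcp in trough [  24.6 -160.9]
```

View pics/l1.png

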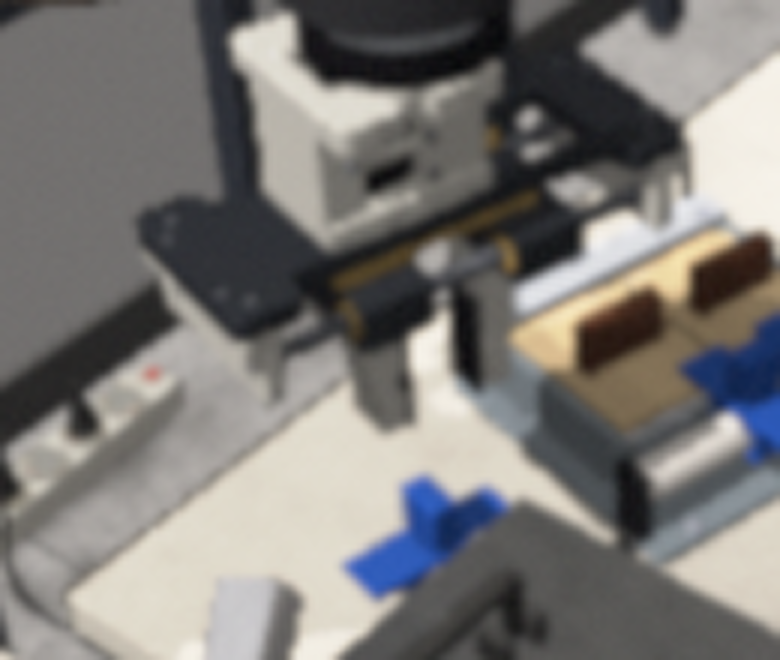

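Call:
move_arm:
  moves:
    - {"travel": [0.0087, 0, 0.02], "delta_rot": [0, 0, -0.01], "hand": 32}
    - {"travel": [0.0087, 0, 0.045], "delta_rot": [0, 0, -0.01], "hand": 32}
    - {"travel": [0.0087, 0, 0.063], "delta_rot": [0, 0, -0.01], "hand": 32}
    - {"travel": [0.0087, 0, 0.074], "delta_rot": [0, 0, -0.01], "hand": 32}
    - {"travel": [0.0087, 0, 0.079], "delta_rot": [0, 0, -0.01], "hand": 32}
    - {"travel": [0.0087, 0, 0.079], "delta_rot": [0, 0, -0.01], "hand": 32}

```text
t: 46.65
position: [0.4876, 0.1677, 0.0312]
tool_rot: [-3.141, -0.0, -0.002]
contact_force: [0.2, -0.0, 0.4]
finger_gap: 0.318
```

Call:
move_arm:
  moves:
    - {"travel": [0, 0, 0], "delta_rot": [0, 0, 0], "hand": 12}
    - {"travel": [0, 0, 0], "delta_rot": [0, 0, 0], "hand": 0}
    - {"travel": [0, 0, 0], "delta_rot": [0, 0, 0], "hand": 0}
    - {"travel": [0, 0, 0], "delta_rot": [0, 0, 0], "hand": 0}
  grip_force: 50

```text
t: 47.15
position: [0.4877, 0.1677, 0.0314]
tool_rot: [-3.141, -0.001, -0.002]
contact_force: [-0.5, -0.1, 4.3]
finger_gap: 0.154
```

```bash
python3 - <<'E'
from h import *
go(*ctcp(-48,110,21))
s=cam("scene"); crop(s,150,130,280,240,6,"l2.png")
E
```

```text
t 47.15 pos [0.4877 0.1677 0.0314] rot [-3.141e+00 -1.000e-03 -2.000e-03] F [-0.5 -0.1  4.3] gap 0.154
  tgt [0.4567 0.054  0.131 ]  travel [-0.0306  0.1137 -0.0997] delta_rot [-1.00e-03 -3.00e-04  1.54e+00]
  tcp in trough [  15.8 -160.7]
```

View pics/l2.png

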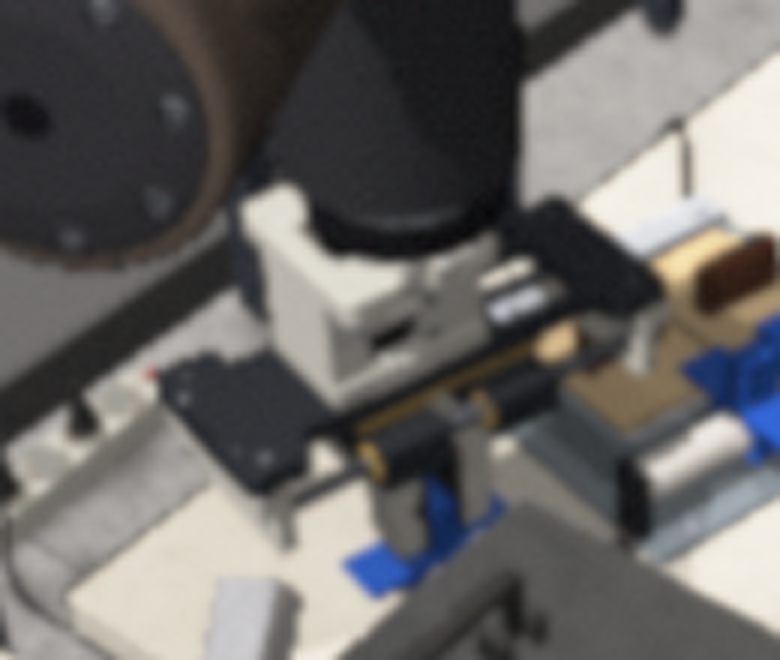

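Call:
move_arm:
  moves:
    - {"travel": [0, 0, -0.03], "delta_rot": [0, 0, 0], "hand": 0}
    - {"travel": [0, 0.0, -0.09], "delta_rot": [0, 0, 0], "hand": 0}
    - {"travel": [-0.003, 0.015, -0.13], "delta_rot": [0, 0, 0.17], "hand": 0}
    - {"travel": [-0.008, 0.03, -0.13], "delta_rot": [0, 0, 0.34], "hand": 0}
    - {"travel": [-0.015, 0.05, -0.13], "delta_rot": [0, 0, 0.51], "hand": 0}
    - {"travel": [-0.02, 0.07, -0.13], "delta_rot": [0, 0, 0.68], "hand": 0}
    - {"travel": [-0.025, 0.09, -0.13], "delta_rot": [0, 0, 0.85], "hand": 0}
    - {"travel": [-0.0306, 0.1137, -0.13], "delta_rot": [0, 0, 1.02], "hand": 0}
    - {"travel": [-0.0306, 0.1137, -0.13], "delta_rot": [0, 0, 1.19], "hand": 0}
    - {"travel": [-0.0306, 0.1137, -0.13], "delta_rot": [0, 0, 1.36], "hand": 0}

```text
t: 48.45
position: [0.4561, 0.0534, 0.1607]
tool_rot: [3.141, 0.0, -1.368]
contact_force: [-0.0, 0.5, -0.8]
finger_gap: 0.151
```

Call:
move_arm:
  moves:
    - {"travel": [0, 0, 0], "delta_rot": [0, 0, 0.18], "hand": 0}
    - {"travel": [0, 0.0, 0.03], "delta_rot": [0, 0, 0.18], "hand": 0}
    - {"travel": [0, 0.0, 0.05], "delta_rot": [0, 0, 0.18], "hand": 0}
    - {"travel": [0, 0.0, 0.05], "delta_rot": [0, 0, 0.18], "hand": 0}

```text
t: 48.95
position: [0.4552, 0.0532, 0.1095]
tool_rot: [3.138, -0.001, -1.542]
contact_force: [1.1, -0.1, -0.2]
finger_gap: 0.158
```

```bash
python3 - <<'E'
from h import *
go(*ctcp(-48,52,21.3))
s=cam("scene"); crop(s,220,120,330,210,7,"l3.png")
E
```

```text
t 48.95 pos [0.4552 0.0532 0.1095] rot [ 3.138e+00 -1.000e-03 -1.542e+00] F [ 1.1 -0.1 -0.2] gap 0.158
  tgt [0.4567 0.054  0.0733]  travel [-0.0009 -0.0017  0.0362] delta_rot [ 0.0033 -0.0015 -0.0006]
  tcp in trough [ 51.6 -47.2]
```

View pics/l3.png

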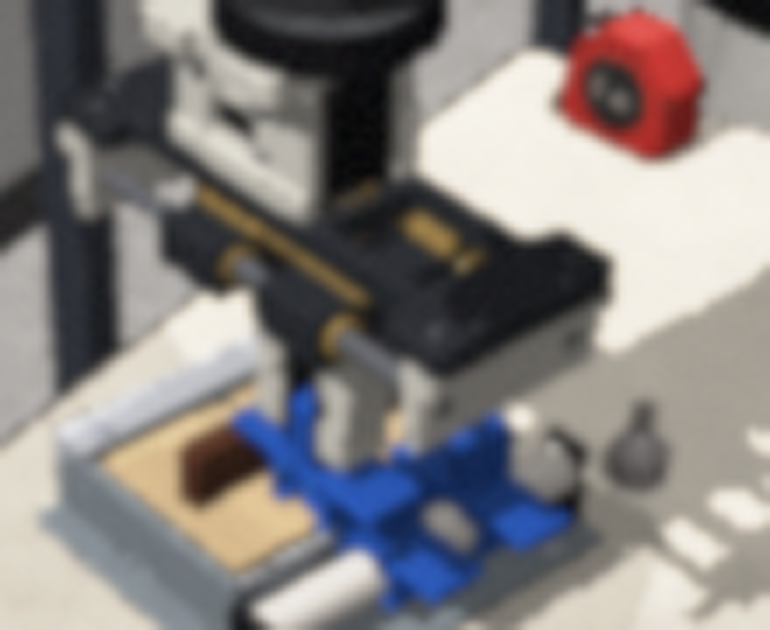

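Call:
move_arm:
  moves:
    - {"travel": [-0.0005, -0.001, 0.015], "delta_rot": [0, 0, 0], "hand": 0}
    - {"travel": [-0.0005, -0.001, 0.03], "delta_rot": [0, 0, 0], "hand": 0}
    - {"travel": [-0.0005, -0.001, 0.036], "delta_rot": [0, 0, 0], "hand": 0}
    - {"travel": [-0.0005, -0.001, 0.036], "delta_rot": [0, 0, 0], "hand": 0}

```text
t: 49.5
position: [0.4577, 0.0545, 0.0753]
tool_rot: [-3.141, 0.0, -1.542]
contact_force: [0.2, 0.1, -0.6]
finger_gap: 0.153
```

```bash
python3 - <<'E'
from h import *
go(*ctcp(-48,42.5,21.3))
E
```

```text
t 49.5 pos [0.4577 0.0545 0.0753] rot [-3.141  0.    -1.542] F [ 0.2  0.1 -0.6] gap 0.153
  tgt [0.4567 0.054  0.0638]  travel [0.0004 0.001  0.0115] delta_rot [-0.0002  0.     -0.0001]
  tcp in trough [ 49.  -48.4]
```

Call:
move_arm:
  moves:
    - {"travel": [0, 0.001, 0.005], "delta_rot": [0, 0, 0], "hand": 0}
    - {"travel": [0, 0.001, 0.009], "delta_rot": [0, 0, 0], "hand": 0}
    - {"travel": [0, 0.001, 0.0115], "delta_rot": [0, 0, 0], "hand": 0}
    - {"travel": [0, 0.001, 0.0135], "delta_rot": [0, 0, 0], "hand": 0}
    - {"travel": [0, 0.001, 0.0135], "delta_rot": [0, 0, 0], "hand": 0}

```text
t: 50.12
position: [0.4566, 0.0544, 0.0614]
tool_rot: [-3.141, 0.0, -1.542]
contact_force: [-0.2, 0.5, 1.6]
finger_gap: 0.154
```

Call:
move_arm:
  moves:
    - {"travel": [0, 0, 0.001], "delta_rot": [0, 0, 0], "hand": 0}
    - {"travel": [0, 0, 0.002], "delta_rot": [0, 0, 0], "hand": 0}
    - {"travel": [0, 0, 0.003], "delta_rot": [0, 0, 0], "hand": 0}
    - {"travel": [0, 0, 0.004], "delta_rot": [0, 0, 0], "hand": 0}

```text
t: 50.62
position: [0.4565, 0.0544, 0.0573]
tool_rot: [-3.141, 0.0, -1.542]
contact_force: [-0.2, -0.7, 1.5]
finger_gap: 0.153
```

Call:
move_arm:
  moves:
    - {"travel": [0, 0, 0.0015], "delta_rot": [0, 0, 0], "hand": 0}
    - {"travel": [0, 0, 0.003], "delta_rot": [0, 0, 0], "hand": 0}
    - {"travel": [0, 0, 0.0045], "delta_rot": [0, 0, 0], "hand": 0}
    - {"travel": [0, 0, 0.006], "delta_rot": [0, 0, 0], "hand": 0}
    - {"travel": [0, 0, 0.006], "delta_rot": [0, 0, 0], "hand": 0}

```text
t: 51.25
position: [0.4564, 0.0543, 0.0518]
tool_rot: [3.141, -0.0, -1.542]
contact_force: [-2.5, -0.1, 7.1]
finger_gap: 0.156
```

Call:
move_arm:
  moves:
    - {"travel": [0, 0, 0.001], "delta_rot": [0, 0, 0], "hand": 0}
    - {"travel": [0, 0, 0.001], "delta_rot": [0, 0, 0], "hand": 0}
    - {"travel": [0, 0, 0.001], "delta_rot": [0, 0, 0], "hand": 0}

```text
t: 51.62
position: [0.4565, 0.0543, 0.0517]
tool_rot: [-3.141, -0.0, -1.541]
contact_force: [-6.9, 1.1, 19.3]
finger_gap: 0.153
```

Call:
move_arm:
  moves:
    - {"travel": [0, 0, -0.0015], "delta_rot": [0, 0, 0], "hand": 0}
    - {"travel": [0, 0, -0.0015], "delta_rot": [0, 0, 0], "hand": 28}
    - {"travel": [0, 0, -0.0015], "delta_rot": [0, 0, 0], "hand": 28}
    - {"travel": [0, 0, -0.0015], "delta_rot": [0, 0, 0], "hand": 28}
    - {"travel": [0, 0, -0.03], "delta_rot": [0, 0, 0], "hand": 28}
    - {"travel": [0, 0, -0.08], "delta_rot": [0, 0, 0], "hand": 28}
    - {"travel": [0.03, 0.02, -0.11], "delta_rot": [0, 0, 0], "hand": 28}
    - {"travel": [0.085, 0.02, -0.12], "delta_rot": [0, 0, 0], "hand": 28}
    - {"travel": [0.14, 0.02, -0.12], "delta_rot": [0, 0, 0], "hand": 28}
    - {"travel": [0.2, 0.02, -0.12], "delta_rot": [0, 0, 0], "hand": 28}

```text
t: 52.88
position: [0.4423, -0.1476, 0.1709]
tool_rot: [-3.14, 0.0, -1.541]
contact_force: [1.8, 0.3, 0.1]
finger_gap: 0.277
```

Call:
move_arm:
  moves:
    - {"travel": [0.055, 0.02, 0], "delta_rot": [0, 0, 0], "hand": 40}
    - {"travel": [0.11, 0.03, 0], "delta_rot": [0, 0, 0], "hand": 40}
    - {"travel": [0.165, 0.05, 0], "delta_rot": [0, 0, 0], "hand": 40}
    - {"travel": [0.22, 0.06, 0], "delta_rot": [0, 0, 0], "hand": 40}
    - {"travel": [0.275, 0.07, 0], "delta_rot": [0, 0, 0], "hand": 40}
    - {"travel": [0.33, 0.08, 0], "delta_rot": [0, 0, 0], "hand": 40}
    - {"travel": [0.37, 0.09, 0], "delta_rot": [0, 0, 0], "hand": 40}
    - {"travel": [0.37, 0.09, 0], "delta_rot": [0, 0, 0], "hand": 40}

```text
t: 53.88
position: [0.3617, -0.5208, 0.169]
tool_rot: [3.14, 0.001, -1.545]
contact_force: [0.8, 0.5, 0.1]
finger_gap: 0.399
```

```bash
python3 - <<'E'
from h import *
np.set_printoptions(precision=1,suppress=True)
go(*ctcp(-48,42.5,21.3))
c=cam("top");s=cam("scene"); crop(s,220,120,330,210,7,"z_s.png"); crop(c,220,130,430,260,3.7,"z_t.png")
hsv=cv2.cvtColor(c["bgr"],cv2.COLOR_BGR2HSV); P=cloud(c); T=w2t(P); Z=P[...,2]*1000
m=cv2.inRange(hsv,(100,120,50),(130,255,255))>0
k=m&(abs(T[...,0]-50)<50)&(abs(T[...,1])<90)
for n,lo,hi in (("tab",62,80),("plate",35,55)):
    q=T[k&(Z>lo)&(Z<hi)]; z=Z[k&(Z>lo)&(Z<hi)]
    for a,b in ((-70,-32),(-30,8),(15,55)):
        j=(q[:,1]>a)&(q[:,1]<b); print(n,a,j.sum(),"x",np.percentile(q[j,0],[3,50,97]),"y",np.percentile(q[j,1],[3,50,97]),"z",np.median(z[j]))
w=cv2.inRange(hsv,(8,55,60),(28,255,255))>0
k=w&(abs(T[...,0])<70)&(abs(T[...,1])<80)
for x in (-50,-40,-30,0,10):
  for a,b in ((-60,-8),(8,60)):
    j=k&(abs(T[...,0]-x)<5)&(T[...,1]>a)&(T[...,1]<b); print("board z",x,a,j.sum(),np.median(Z[j]))
E
```

```text
t 53.88 pos [ 0.4 -0.5  0.2] rot [ 3.1  0.  -1.5] F [0.8 0.5 0.1] gap 0.399
  tgt [0.5 0.1 0.1]  travel [-0.6 -0.1  0.1] delta_rot [ 0.  0. -0.]
  tcp in trough [161.7 523.9]
tab -70 42 x [43.2 49.2 56.7] y [-57.2 -48.8 -38. ] z 70.04687040918051
tab -30 45 x [42.4 50.  56. ] y [-24.1 -13.1  -2.2] z 69.5180516590736
tab 15 41 x [44.  49.7 55.5] y [22.1 30.8 41.7] z 70.724328317071
plate -70 157 x [17.3 42.6 84. ] y [-59.5 -48.  -37.3] z 44.15482735372
plate -30 168 x [16.2 57.7 83.1] y [-23.7 -12.9  -1.2] z 44.48637933525949
plate 15 175 x [17.8 57.4 84.7] y [20.  31.6 43.3] z 44.36003057294843
board z -50 -60 65 37.55413901277334
board z -50 8 61 36.941254887570366
board z -40 -60 64 37.40611770741823
board z -40 8 64 36.88100511900744
board z -30 -60 61 36.91845737144883
board z -30 8 66 37.07928843040759
board z 0 -60 61 36.849698804193366
board z 0 8 60 37.614273193864165
board z 10 -60 43 37.375538158201316
board z 10 8 52 37.50433636463785
```

View pics/z_s.png

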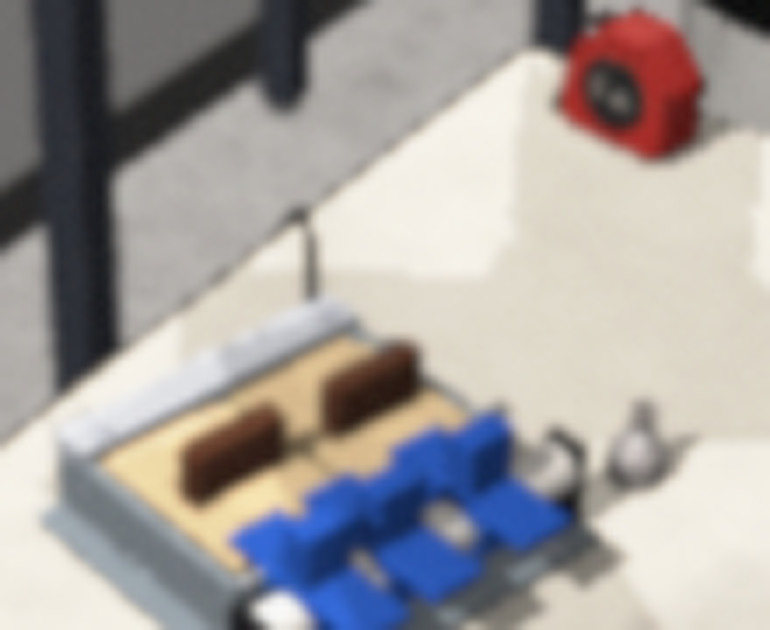

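View pics/z_t.png

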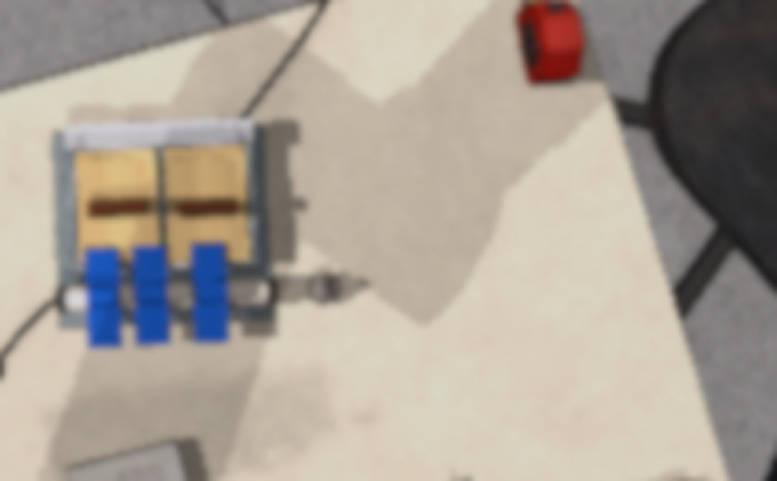

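```bash
python3 -c "
from rig import manip
print(manip.state()['t'],manip.job_done())"
```

```text
the job is handed in; nothing more can be done
53.975 None
```

I finished the job and handed it in at t ≈ 54 s of the 210 s allowed.

- **Nozzle:** one nozzle was in the trough. It now stands upright on the table at about (0.46, −0.12), to the right of the trough.
- **Boards:** I tilted each board 12°, hooked its tongue under the lip and lowered it flat. Both then pressed firmly on the ledges. In the last depth check their tops read about 37 mm (38 expected), level from front to back. The left board's near edge, measured right after I placed it, was at trough x ≈ 23–24 mm, where it should be. I did not measure that edge on the right board. Neither board had visibly moved when I re-checked them.
- **Clips:** there were three, and each gave a brief snap and then a hard stop at about 19 N. Their middles are at trough y ≈ −48, −13 and +31 mm, so two are alongside the left board and one alongside the right. Plates read about 44 mm (45 expected) and tab tops about 70 mm (71 expected), so they look fully home.

All the heights read about 1 mm low, which is within the camera calibration error. The scene camera placed the clips up to 7 mm off the top camera's reading because it sees mostly their near faces. I used the top camera, and the grips and fits agreed with it. I noticed no contact with the other objects, and the gripper ended open and clear of everything.

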